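# Drive specimen mounts out of a polishing carrier and sort them

## Robot

A 7-joint arm with a two-finger parallel gripper is mounted at the origin on a cart in front of the work surface, level with it; the furniture and walls round the work are solid. World frame = base frame: x ahead of the robot, y to its left, z up, the work surface at z = 0. Lengths are in m, angles in rad, forces in N, time in s.
With the tool pointing down it reaches from about 0.425 to 1.025 m from the base axis. Payload 9.4 kg.
Tool frame: the origin (TCP) lies at the very end of the fingers, on their centre line; the grasp point (between the pads) lies 19 mm behind it; z points along the fingers, y is the line along which they close (so a half turn about z gives the same grasp; the last joint's range is limited). The gripper opens to 93 mm and grips with 3 to 60 N. Pads are 15 mm wide; open, the fingers measure 128 mm over their backs; the gripper's body (75 mm by 188 mm) begins 65 mm behind the grasp point.
Start: joints at [1.123, 0.599, -0.003, 1.599, 0.002, 0.943, -0.08], TCP at [0.263, -0.676, 0.189] pointing down, gripper open.
Joint ranges: [-2.57, 2.57], [-0.35, 1.97], [-1.29, 1.29], [0.11, 2.56], [-1.05, 4.19], [0.11, 1.86], [-2.63, 2.63]. Speed limits (rad/s): [2.22, 2.22, 3.01, 3.01, 3.14, 3.14, 3.14].

## Interface

Orientations are given as a unit quaternion [w, x, y, z].
In Python, from workcell import readout, capture, workorder gives the robot as it stands.
- The arm moves only by the shell command python3 -m inch 'ROWS'. ROWS is JSON, a list of rows, each a list of 5 numbers: the shift along the tool's x, y, z in mm, then the turn about the tool's z in rad, then the closure, from 0 (fully open) to 1 (shut). A call has 1 to 8 rows; each row shifts and turns the commanded pose from where the row before left it, along the tool's axes as they then stand; what a row does not reach is not made up. A row lasts 1/12 s, in which the tool goes at most 41.7 mm and 7.16 degrees, less where a joint would pass 70% of its speed; a pose out of reach is approached as far as the arm can. A call is refused whole if a number of a shift passes 41.7 or a number of a turn 0.125, either way. A call with a gripper value outside its range is refused whole. The fingers move at their own pace and stop on an object; the grip force is fixed at half the most. Time passes only in rows, so rows that do not move let the fingers close. It gives the time, the measured TCP pose, the force, the opening and the grip force at its end, in the units of the state.
- readout.read_state(): the state, without advancing time (a new reading comes with each control period).
- capture(name): name is "scene" or "top" or "wrist"; returns a dict with "img" (480x640x3 uint8, blue, green, red), "z_map" (480x640 float32, m along the optical axis (not along the pixel's ray), 0 where there is no reading), "intrinsics" (3x3 intrinsics, pixels), "R" (3x3) and "t" (3): a world point X has camera coordinates R X + t. Camera axes: x right, y down, z forward; pixel columns grow to the right and rows downward; lengths in m; the calibration is good to about 2 mm. A picture is of the moment at which its call begins.
- workorder.job_done(): hands the job in; it is judged then, once.
The state is a dict: "clock": time; "joint_pos": joint angles; "qvel": joint speeds; "joint_efforts": joint torques, N m; "tcp_pos": TCP position; "eef_rot": TCP orientation; "wrist_force": force on the tool from outside, world axes, zero at the start; "moment": the same for the moment, N m; "width": opening from 0.0 (shut) to 1.0 (fully open); "gripper_force": force on a finger pad.
Only numpy, scipy, OpenCV 4.12 (cv2) and the standard library are available. Lean on these libraries where they do the work, as an engineer would, in place of code of your own. Each camera call takes 0.05 s, during which the arm holds its last target. There are 200 camera calls.

## Task

Roll the grey carrier, without lifting it, along the rollers fully home against the end stop, then use the orange-handled ejector rod to push every specimen mount that is in it down and out of its bore, so that it drops on the floor of the track while the carrier stays at the stop. Put the rod back upright in its wooden stand, lift the carrier off and set it flat on the middle of the green mat, then put the mounts with a red disc on top (rejects) in the red bin and those with a bare square metal specimen in the white tray. Do not disturb the blue-capped bottle and the wash bottle.

Things in the scene. Friction and masses are not known exactly. Their poses are not given: they have to be found in the camera images.
- track: fixed roller track, 124 mm wide (x), 430 long (y). Two rows of free rollers, tops 34 mm above the bench, with a channel 66 mm wide between them over a floor 6 mm above the bench. Side lips 40 mm high, 3 mm clear of the carrier each side. End stop: wall 54 mm high across the track's -y end, face at y = -215 mm; 8 mm lip at the +y end. Origin: centre of its underside.
- track_home (a point): where the carrier's origin is when it is fully home against the end stop (x = 0, y = -85 mm, z = 34 mm in the track's frame; axes as the track's)
- carrier: loose grey plate on the rollers, 100 mm wide (x), 260 long (y), 30 thick, about 0.6 kg; rolls freely along y. Origin: centre of its underside. Four through bores, 29 mm diameter, on the centre line at y = -84, -28, 28, 84 mm. Spring balls at each bore's foot hold the mount: 3 to 10 N push it down, all the way until its top is level with the underside, then it drops.
- carrier_grip (a point): on the carrier's blue grip plate (12 mm thick along y, 40 wide along x, upright on the middle of the top; its top is 60 mm above the carrier's underside): centre, 52 mm above the underside; fingers closing along y from above fit
- rod: loose ejector rod, 160 g, upright in rod_stand. Origin: centre of its lower end (tip); z runs up the rod. Steel rod 18 mm diameter from the tip up to 72 mm, guard disc 36 mm diameter from 72 to 77 mm, round orange handle 20 mm diameter from 77 to 137 mm.
- rod_grip (a point): point on the axis of the rod's handle, 99 mm above the tip, where to grip it (the fingertips then just clear the guard disc)
- rod_stand: fixed wooden block, 60 x 60 mm, 75 mm high, with one upright through hole, 26 mm diameter, in its middle; the rod hangs in it on its guard disc, tip 3 mm above the bench. Origin: centre of its underside.
- mat: fixed thin green mat, 140 mm (x) by 290 mm (y), 4 mm thick. Origin: centre of its underside.
- good_1: cylindrical resin specimen mount, black, 27 mm diameter, 22 mm tall, foot edge bevelled (2 mm radially over 4 mm height), 30 g. Good: a square of bare metal shows on top. Origin: centre of its underside, z to its top. Starts seated in one of the four bores of the carrier, its top 5 mm below the carrier's top. May be absent (None).
- good_2: cylindrical resin specimen mount, black, 27 mm diameter, 22 mm tall, foot edge bevelled (2 mm radially over 4 mm height), 30 g. Good: a square of bare metal shows on top. Origin: centre of its underside, z to its top. Starts seated in one of the four bores of the carrier, its top 5 mm below the carrier's top. May be absent (None).
- reject_1: cylindrical resin specimen mount, black, 27 mm diameter, 22 mm tall, foot edge bevelled (2 mm radially over 4 mm height), 30 g. Reject: a red disc, 19 mm, on top. Origin: centre of its underside, z to its top. Starts seated in one of the four bores of the carrier, its top 5 mm below the carrier's top. May be absent (None).
- reject_2: cylindrical resin specimen mount, black, 27 mm diameter, 22 mm tall, foot edge bevelled (2 mm radially over 4 mm height), 30 g. Reject: a red disc, 19 mm, on top. Origin: centre of its underside, z to its top. Starts seated in one of the four bores of the carrier, its top 5 mm below the carrier's top. May be absent (None).
- good_tray: loose open square white tray, 130 x 130 mm, walls 4 mm thick and 35 mm high, floor 4 mm, 0.5 kg. Origin: centre of its underside. It may stand on either side of the track.
- reject_bin: loose open square red bin, 130 x 130 mm, walls 4 mm thick and 55 mm high, floor 4 mm, 0.5 kg. Origin: centre of its underside. It may stand on either side of the track.
- reagent_blue: bystander: small white bottle with a blue cap, 54 mm diameter, 92 mm tall. Origin: centre of its underside.
- wash_bottle: bystander: wash bottle with a blue cap and spout, 114 x 68 x 220 mm. Origin: centre of its underside.

How it is judged:
By the outcome, as a careful person would: the job done as asked, in the order asked, and still so for the second after the job is handed in, with the robot touching nothing.
Of good_1, good_2, reject_1, reject_2 only 3 to 4 are there at a start; the rules pass over those that are not, and their reading is None.
At some moment in a run one of good_tray, reject_bin may be knocked a few centimetres aside while the robot is not near it.
Once in a run the grip may slacken for a moment while it holds something.
It also fails if it takes over 210 s, if anything falls off the work surface, if the arm or the gripper's body presses on something with over 40 N, if the wrist force passes 120 N, or if a joint passes its speed limit or range.

## Working session

There is one attempt and no reset: what is moved stays moved. The work goes in short steps, Python scripts to look and compute and a shell command to move; the robot and the scene stay as the last step left them, time stands still between calls to the robot, and variables do not carry over. Pictures are saved under pics/ and viewed, at most 14 in all, crops included, and the job is handed in when it is done.

```bash
ls; mkdir -p pics; python3 - <<'E'
from workcell import readout, capture
import cv2,numpy as np
print(readout.read_state())
for n in ("scene","top"):
    c=capture(n); cv2.imwrite(f"pics/{n}0.png",c["img"]); np.savez(f"{n}0.npz",**c); print(n,c["intrinsics"],c["R"],c["t"])
E
```

```text
pics
{'clock': 0.0, 'joint_pos': array([ 1.12326896,  0.60014603, -0.00252099,  1.60008933,  0.00182255,
        0.94288288, -0.07979339]), 'qvel': array([ 4.87329016e-05, -1.28645915e-03, -1.68980871e-03,  1.00833916e-04,
       -1.94974503e-03,  7.08194464e-04, -1.16592849e-03]), 'joint_efforts': array([-2.69891580e-04, -7.65079808e+01,  1.49728797e+00, -2.52350861e+01,
       -5.25249133e-02,  1.69500033e-02,  1.58127700e-04]), 'tcp_pos': array([ 0.26250819, -0.6752634 ,  0.1885597 ]), 'eef_rot': array([-7.28555141e-04,  9.82854259e-01,  1.84382548e-01, -2.23558071e-04]), 'wrist_force': array([-0.01744942,  0.66850156, -0.2172068 ]), 'moment': array([0.04082492, 0.01443472, 0.02472266]), 'gripper_force': 0.0, 'width': 0.9990641510202544}
scene [[444.32911059   0.         325.58370488]
 [  0.         444.32911059 235.06994073]
 [  0.           0.           1.        ]] [[-0.82061545 -0.57126876 -0.01556558]
 [-0.41893188  0.61986602 -0.66352257]
 [ 0.38869829 -0.53797596 -0.74799432]] [0.46042519 0.31018238 0.93382906]
top [[579.44378409   0.         323.19288817]
 [  0.         579.44378409 241.37880426]
 [  0.           0.           1.        ]] [[ 0.02946568 -0.99950573  0.01095732]
 [-0.99399707 -0.03045528 -0.10508239]
 [ 0.10536416 -0.00779522 -0.99440315]] [-0.02810537  0.58465101  1.58608146]
```

View pics/top0.png

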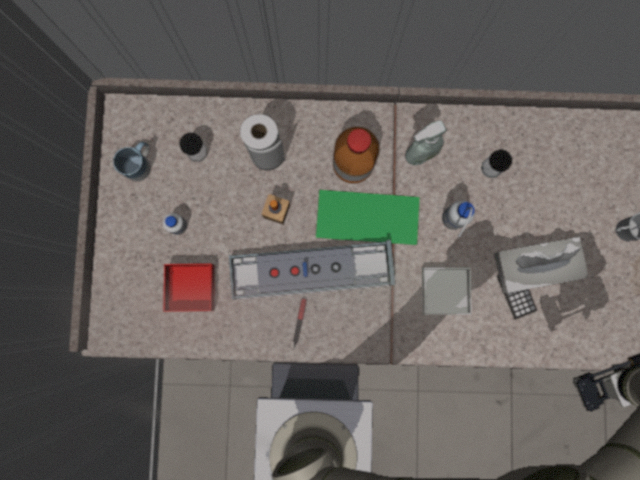

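View pics/scene0.png

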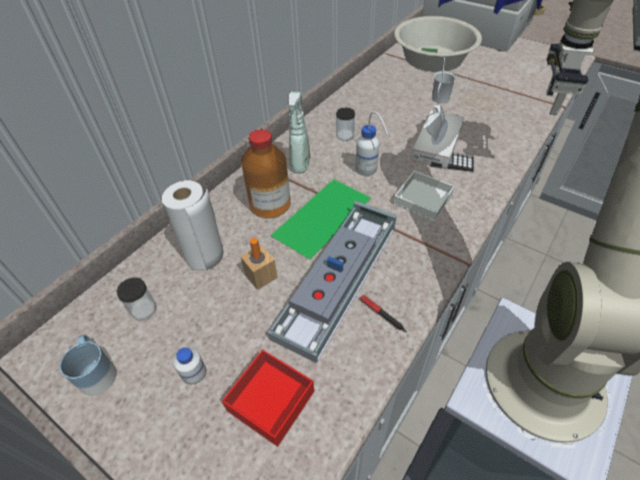

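The top view shows the track from (232,275) to (392,262), red discs at (274,272) and (295,271), the grip plate at (306,268), and two other bores at (316,268) and (336,267). It also shows the mat (368,218), stand (276,209), red bin (190,287), tray (446,290), blue-capped bottle (173,223) and wash bottle (460,213).

```bash
cat > h.py <<'E'
import numpy as np,cv2
from workcell import readout,capture
def P(c,u,v,z=None):
    "pixel -> world, by depth or on plane z"
    K,R,t=c["intrinsics"],c["R"],c["t"]
    d=np.array([(u-K[0,2])/K[0,0],(v-K[1,2])/K[1,1],1.])
    o=-R.T@t; r=R.T@d
    if z is None: return o+r*c["z_map"][int(round(v)),int(round(u))]
    return o+r*(z-o[2])/r[2]
def cloud(c):
    K,R,t=c["intrinsics"],c["R"],c["t"]
    v,u=np.mgrid[:480,:640]; z=c["z_map"]
    X=np.stack([(u-K[0,2])/K[0,0]*z,(v-K[1,2])/K[1,1]*z,z],-1)
    return (X-t)@R
def hsv(c): return cv2.cvtColor(c["img"],cv2.COLOR_BGR2HSV)
def blobs(m,amin=20):
    n,l,s,ce=cv2.connectedComponentsWithStats(m.astype(np.uint8))
    return [(ce[i],s[i,4],l==i) for i in range(1,n) if s[i,4]>=amin]
def rect(m): 
    p=np.argwhere(m)[:,::-1].astype(np.float32); return cv2.minAreaRect(p)
E
python3 - <<'E'
from h import *
np.set_printoptions(precision=4,suppress=True)
c=dict(np.load("top0.npz")); H=hsv(c); C=cloud(c)
h,s,v=H[...,0],H[...,1],H[...,2]
red=((h<8)|(h>172))&(s>150)&(v>80); green=(h>50)&(h<75)&(s>150); blue=(h>100)&(h<125)&(s>120); orange=(h>8)&(h<18)&(s>200)
for n,m in dict(red=red,green=green,blue=blue,orange=orange).items():
    for ce,a,mm in blobs(m,8):
        q=C[mm]; q=q[np.isfinite(q).all(1)]
        print(n,ce.round(1),a,np.median(q,0),q[:,2].max())
# green corners
m=[b for b in blobs(green,500)][0][2]
p=cv2.boxPoints(rect(m)); print("mat",[P(c,*x,0.004)[:2].round(4) for x in p])
Z=C[...,2]
# track: height profile along the centreline
for u in range(228,402,4): print(u, (Z[240:305:5,u]*1000).round(0).astype(int))
big=cv2.resize(c["img"][190:320,150:480],None,fx=2.4,fy=2.4,interpolation=cv2.INTER_CUBIC); cv2.imwrite("pics/crop0.png",big)
E
```

```text
red [358.6 140.1] 478 [ 0.8166 -0.0891  0.2432] 1.6389488844624203
red [189.7 279.4] 1378 [0.4696 0.3606 0.0048] 1.6389488844624203
red [294.7 270.1] 24 [0.5012 0.0644 0.0593] 0.06389895472424159
red [274.2 272.2] 26 [0.4943 0.121  0.0583] 0.06941707130077335
green [367.2 212.9] 2191 [ 0.6768 -0.132   0.0038] 1.6389488844624203
green [323.1 231.5] 19 [ 0.6172 -0.0093  0.0038] 0.012708333991602273
green [349.2 236.5] 8 [ 0.6047 -0.0838  0.0036] 0.005109228677354146
green [410.8 236.7] 17 [ 0.6106 -0.2598  0.0032] 0.009209110697646244
green [396.9 239.3] 9 [ 0.6005 -0.2201  0.0034] 0.00955794341245024
blue [463.9 209.1] 135 [ 0.6679 -0.3725  0.1532] 0.16546297694282747
blue [170.5 221.1] 79 [0.6214 0.4013 0.0912] 0.10029201286498125
blue [304.5 266.4] 17 [0.5107 0.0369 0.0916] 0.10335550931755651
mat [array([0.6036, 0.0073]), array([0.7327, 0.0023]), array([ 0.7217, -0.2769]), array([ 0.5926, -0.2696])]
228 [-3  2 -3 -6  0  0  0 -4  2  5 -2 -4 -1]
232 [ 7 -2 -4 -5 30 32 31 34 39 41 37 44 -5]
236 [-1 -3  1 33 36  9 10  8  5  4 10 10 -6]
240 [ 3  3  7 36 35  3  8  3  4  2 26 27  8]
244 [
[... 1185 characters left out ...]
344 [ 0 -5 62 67 63 68 62 63 61  8 -5  3 -3]
348 [-3 33 61 65 62 60 63 70 63  4  3  0  3]
352 [-3 46 33  9 64 61 60 72 60 24 -5  5  2]
356 [ 2 35  3  0  6  1  4  1  2 38  3 -4  0]
360 [10 36  9 10  2  5  6  5  2 41  1 -2 -3]
364 [ 5 37  6  1  8  5  4  9  1 40  4  1  2]
368 [14 37 12  3 10  4  8 10 12 34 -3  2  4]
372 [ 7 40  6  5  6  9  8  5  1 34  0 -1  8]
376 [ 5 23 10  2  2  8  7  6  8 38  0  0  1]
380 [ 4 18 30  6  9  2  7  8 26 15  2  0  2]
384 [ 1  6  4  4 13  7  8  4 37  5  7  2 -1]
388 [57 54 58 48 44 44 47 24  6  1  5  1 -4]
392 [ 6 -6 -7 55 54 63 55 57 52 13  2 -2 -4]
396 [   7    3   -5   -4   -1    4   -1   -5    5 1639   -5    0    1]
400 [ 9  5 -5  3 -5  6 -3 -4 -4 -5 -2  3  3]
```

View pics/crop0.png

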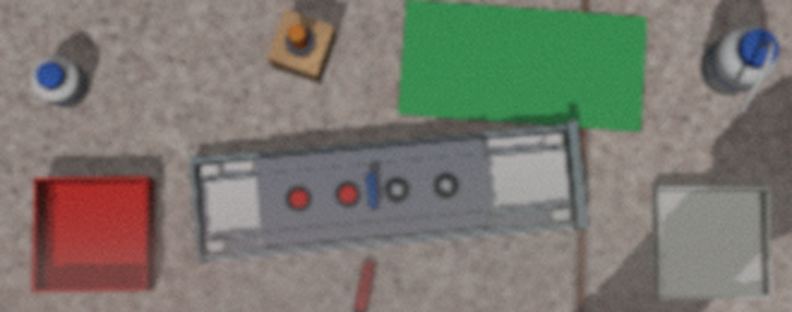

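The crop confirms the tall end stop at the right end of the track (world −y side). Two bores hold red discs, and the two others show grey centres with dark rings, which look like good mounts. Next I'll get the carrier's pose.

```bash
cat >> h.py <<'E'
def yawnow(s=None):
    s=s or readout.read_state(); w,x,y,z=s["eef_rot"]; return 2*np.arctan2(y,x)
def go(target,yaw=None):
    "print tool-frame shift (mm, after the turn) and turn to reach world target TCP with tool-x yaw (mod pi)"
    s=readout.read_state(); a=yawnow(s); p=s["tcp_pos"]
    if yaw is None: yaw=a
    d=(a-yaw+np.pi/2)%np.pi-np.pi/2; b=a-d
    e=(np.array(target)-p)*1000
    print("turn %.3f shift x %.1f y %.1f z %.1f | tcp %s yaw %.3f t %.1f j7 %.2f"%(d,e[0]*np.cos(b)+e[1]*np.sin(b),e[0]*np.sin(b)-e[1]*np.cos(b),-e[2],p.round(4),a,s["clock"],s["joint_pos"][6]))
E
python3 - <<'E'
from h import *
np.set_printoptions(precision=4,suppress=True)
c=dict(np.load("top0.npz")); C=cloud(c); Z=C[...,2]
reg=np.zeros((480,640),bool); reg[240:305,225:400]=1
m=reg&(Z>.05)&(Z<.078); m=cv2.morphologyEx(m.astype(np.uint8),cv2.MORPH_CLOSE,np.ones((3,3)))
b=max(blobs(m,200),key=lambda b:b[1]); m=cv2.erode(b[2].astype(np.uint8),np.ones((1,1)))>0
q=C[m&(Z>.05)&(Z<.078)][:,:2].astype(np.float32)*1000; print("carrier",cv2.minAreaRect(q),q.mean(0))
box=cv2.minAreaRect(np.argwhere(m)[:,::-1].astype(np.float32)); print([P(c,*x,.064)[:2] for x in cv2.boxPoints(box)],box)
# stop: blob near right end
e=reg&(Z>.045)&(Z<.065); e[:,:383]=0; q=C[e][:,:2]; q=q[np.abs(q[:,0]-.5)<.09]; print("stop",q.mean(0),np.linalg.svd(q-q.mean(0))[2][0],len(q))
go([.51,.037,.25],.11)
E
```

```text
carrier ((506.52081298828125, 37.26210021972656), (107.12260437011719, 260.2925109863281), 6.921468257904053) [502.6487  36.9093]
[array([0.5426, 0.1733]), array([ 0.5743, -0.0858]), array([ 0.4686, -0.0979]), array([0.4375, 0.1593])] ((304.8360595703125, 268.6967468261719), (39.020904541015625, 95.69628143310547), 84.80557250976562)
stop [ 0.5304 -0.1959] [-0.9926 -0.1212] 224
turn 0.261 shift x 324.2 y -680.8 z -61.3 | tcp [ 0.2625 -0.6753  0.1887] yaw 0.371 t 0.1 j7 -0.08
```

```bash
python3 -m inch '[[0,0,-30,0.125,0],[0,0,-30,0.125,0],[19,-40,0,0,0],[19,-40,0,0,0],[19,-40,0,0,0],[19,-40,0,0,0],[19,-40,0,0,0],[19,-40,0,0,0]]'; python3 -m inch '[[19,-40,0,0,0],[19,-40,0,0,0],[19,-40,0,0,0],[19,-40,0,0,0],[19,-40,0,0,0],[19,-40,0,0,0],[19,-40,0,0,0],[19,-40,0,0,0]]'; python3 -m inch '[[19,-40,0,0,0],[19,-40,0,0,0],[0,0,0,0,0],[0,0,0,0,0],[0,0,0,0,0]]'
python3 - <<'E'
from h import *
go([.5055,.037,.25],.121)
c=capture("wrist"); np.savez("w1.npz",**c); cv2.imwrite("pics/w1.png",c["img"])
E
```

```text
clock: 0.77
tcp_pos: [0.3421, -0.4365, 0.2492]
eef_rot: [-0.0, 0.998, 0.06, -0.0]
wrist_force: [1.3, -0.9, 0.4]
width: 0.999
gripper_force: 0.0
clock: 1.43
tcp_pos: [0.4477, -0.1205, 0.2495]
eef_rot: [0.0, 0.998, 0.06, -0.0]
wrist_force: [0.8, 0.5, 0.7]
width: 1.002
gripper_force: 0.0
clock: 1.85
tcp_pos: [0.4737, -0.0438, 0.2491]
eef_rot: [0.0, 0.998, 0.061, -0.0]
wrist_force: [0.3, 0.9, 0.1]
width: 1.0
gripper_force: 0.0
turn 0.000 shift x 41.4 y -76.3 z -0.9 | tcp [ 0.4737 -0.0438  0.2491] yaw 0.121 t 1.9 j7 -1.53
```

View pics/w1.png

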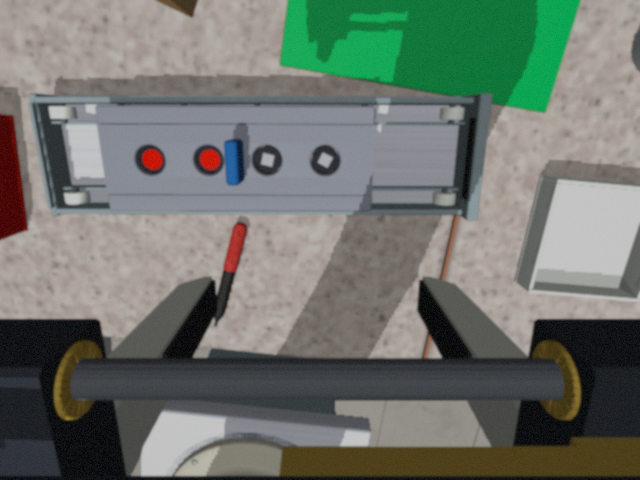

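The wrist view shows four mounts: red discs at (152,159) and (210,159), and squares at (267,159) and (325,160). The blue plate is at (234,162) and the end stop wall at (480,155). I'll locate the plate and the wall from this.

```bash
python3 - <<'E'
from h import *
np.set_printoptions(precision=4,suppress=True)
c=dict(np.load("w1.npz")); H=hsv(c); h,s,v=[H[...,i] for i in range(3)]; C=cloud(c); Z=C[...,2]
m=(h>100)&(h<125)&(s>120)&(np.mgrid[:480,:640][0]<220)
for ce,a,mm in blobs(m,60): 
    top=mm&(Z>.085)&(Z<.105); print("blue",ce,a,C[top].mean(0),rect(top))
red=((h<8)|(h>172))&(s>150)
D=[]
for ce,a,mm in blobs(red,100):
    if ce[1]<200 and ce[0]>100: D.append(P(c,*ce,.059)); print("red",ce,a,D[-1])
dd=D[0]-D[1]; print("yaw",np.arctan2(-dd[0],dd[1])%np.pi, np.linalg.norm(dd))
w=(Z>.045)&(Z<.065); w[:,:445]=0; w[230:]=0; q=C[w]; print("stop",q.mean(0),np.linalg.svd(q[:,:2]-q.mean(0)[:2])[2][0],len(q)); 
k=q@np.array([-np.sin(.121),np.cos(.121),0]); print(np.percentile(k,[2,20,50,80,98]))
E
```

```text
blue [233.6195 161.2857] 728 [0.5059 0.0339 0.0931] ((231.9254150390625, 162.0828857421875), (44.20198059082031, 13.717855453491211), 86.98721313476562)
red [151.9671 159.0411] 365 [0.4952 0.1179 0.059 ]
red [209.5615 159.2374] 358 [0.5018 0.0625 0.059 ]
yaw 0.11846478573877192 0.05584788651957991
stop [ 0.5351 -0.196   0.0527] [-0.9929 -0.1186] 2078
[-0.2667 -0.2635 -0.2586 -0.2553 -0.2528]
```

```bash
python3 -m inch '[[20,-37,30,0,0],[21,-37,30,0,0],[0,0,40,0,0],[0,0,40,0,0],[0,0,25,0,0],[0,0,10,0,0],[0,0,3,0,0],[0,0,0,0,0]]'; python3 -c "
from h import *
go([.5055,.0343,.070],.119)"
```

```text
clock: 2.57
tcp_pos: [0.4997, 0.0185, 0.0833]
eef_rot: [0.0, 0.998, 0.06, -0.0]
wrist_force: [0.9, -0.0, 0.3]
width: 0.999
gripper_force: 0.0
turn 0.000 shift x 7.7 y -15.0 z 13.3 | tcp [0.4997 0.0185 0.0833] yaw 0.119 t 2.6 j7 -1.76
```

```bash
python3 -m inch '[[4,-8,5,0,0],[4,-7,5,0,0],[0,0,3,0,0],[0,0,0,0,0],[0,0,0,0,1],[0,0,0,0,1],[0,0,0,0,1],[0,0,0,0,1]]';python3 -m inch '[[0,0,0,0,1],[0,0,0,0,1],[0,0,0,0,1],[0,0,0,0,1]]'; python3 -c "
from h import *
go([.5055,.0343,.070],.119)"
```

```text
clock: 3.23
tcp_pos: [0.5057, 0.0352, 0.0704]
eef_rot: [0.0, 0.998, 0.06, 0.0]
wrist_force: [0.2, -0.4, 0.2]
width: 0.765
gripper_force: 0.0
clock: 3.57
tcp_pos: [0.5058, 0.0353, 0.0702]
eef_rot: [0.0, 0.998, 0.06, -0.0]
wrist_force: [0.1, 1.0, -0.1]
width: 0.479
gripper_force: 0.0
turn 0.002 shift x -0.4 y 1.0 z 0.2 | tcp [0.5058 0.0353 0.0702] yaw 0.121 t 3.6 j7 -1.79
```

Gripper closing takes about 1.2 s in all. I'll keep closing.

```bash
python3 -m inch '[[0,0,0,0,1],[0,0,0,0,1],[0,0,0,0,1],[0,0,0,0,1],[0,0,0,0,1],[0,0,0,0,1]]'; python3 -m inch '[[0,5,0,0,1],[0,10,0,0,1],[0,15,0,0,1],[0,15,0,0,1],[0,15,0,0,1],[0,15,0,0,1],[0,8,0,0,1],[0,5,0,0,1]]'; python3 -m inch '[[0,2,0,0,1],[0,2,0,0,1],[0,1,0,0,1],[0,0,0,0,1]]'
```

```text
clock: 4.07
tcp_pos: [0.5057, 0.0354, 0.0702]
eef_rot: [0.0, 0.998, 0.06, -0.0]
wrist_force: [-1.5, -0.3, -0.4]
width: 0.045
gripper_force: 0.0
clock: 4.73
tcp_pos: [0.5163, -0.054, 0.0701]
eef_rot: [0.0, 0.998, 0.059, -0.0]
wrist_force: [-0.1, 1.2, -0.1]
width: 0.003
gripper_force: 0.0
clock: 5.07
tcp_pos: [0.517, -0.0565, 0.0702]
eef_rot: [-0.0, 0.998, 0.061, -0.0]
wrist_force: [0.7, 0.0, -0.2]
width: -0.001
gripper_force: 0.0
```

```bash
python3 - <<'E'
from h import *
c=capture("wrist"); np.savez("w2.npz",**c); cv2.imwrite("pics/w2.png",c["img"])
t=capture("top"); np.savez("t2.npz",**t)
H=hsv(t);C=cloud(t)
m=(H[...,0]>100)&(H[...,0]<125)&(H[...,1]>120)
for ce,a,mm in blobs(m,8): print(ce,a,np.median(C[mm],0))
E
```

```text
[464.00724638 209.12318841] 138 [ 0.66753612 -0.37289583  0.15334505]
[170.5 221. ] 78 [0.62153796 0.40211204 0.09128607]
```

View pics/w2.png

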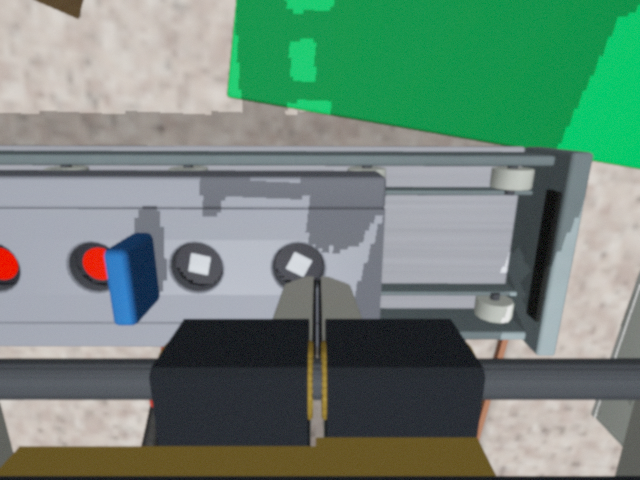

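The picture shows the closed fingertips at (318,280), about 90 mm beyond the blue plate (130,280). The grip missed and the carrier didn't move with the hand. I'll locate the plate and check the finger positions.

```bash
python3 - <<'E'
from h import *
np.set_printoptions(precision=4,suppress=True)
c=dict(np.load("w2.npz")); H=hsv(c); h,s,v=[H[...,i] for i in range(3)]; C=cloud(c)
m=(h>100)&(h<125)&(s>120)
for ce,a,mm in blobs(m,200):
    q=C[mm]; q=q[(q[:,2]>.05)&(q[:,2]<.11)]; print(ce,a,np.percentile(q,[3,50,97],axis=0)); t=q[q[:,2]>.089]; print(t.mean(0),np.percentile(t,[3,97],axis=0))
red=((h<8)|(h>172))&(s>150)
for ce,a,mm in blobs(red,300): print(ce,a,P(c,*ce,.059),np.median(C[mm],0))
print(C[270:300,318][::5])
s=readout.read_state(); print(s["tcp_pos"], -c["R"].T@c["t"])
for X in (s["tcp_pos"],np.array([.5059,.0339,.0931])):
    p=c["intrinsics"]@(c["R"]@X+c["t"]); print(p[:2]/p[2])
E
```

```text
[131.5654 277.9899] 3656 [[0.4893 0.0275 0.067 ]
 [0.5086 0.0311 0.0906]
 [0.5248 0.0394 0.0947]]
[0.5069 0.0336 0.0931] [[0.4884 0.028  0.0896]
 [0.5243 0.0398 0.0949]]
[  7.2764 264.9008] 474 [0.4949 0.1138 0.059 ] [0.4944 0.1147 0.0582]
[ 94.5463 262.9105] 626 [0.5021 0.0652 0.059 ] [0.5016 0.0654 0.0581]
[[ 0.5126 -0.0597  0.0576]
 [ 0.5099 -0.06    0.0585]
 [ 0.524  -0.0581  0.0997]
 [ 0.5242 -0.0581  0.1057]
 [ 0.5237 -0.0581  0.1099]
 [ 0.5241 -0.0581  0.1159]]
[ 0.517  -0.0563  0.0702] [ 0.5929 -0.0491  0.2654]
[312.8446 270.2445]
[121.6911 287.7942]
```

```bash
python3 - <<'E'
from h import *
np.set_printoptions(precision=4,suppress=True)
for f,cols,r in (("w1.npz",(205,212,422,430),(270,330)),("w2.npz",(295,305,312,324,335,345),(270,320))):
    c=dict(np.load(f)); C=cloud(c); o=-c["R"].T@c["t"]; print(f,o)
    for u in cols:
        for v in range(r[0],r[1],6): 
            X=C[v,u]
            if o[2]-X[2]<.185: print(u,v,X); break
    q=C[250:318,280:360].reshape(-1,3) if f=="w2.npz" else C[250:318,:].reshape(-1,3)
    q=q[(o[2]-q[:,2]<.187)&(q[:,2]<o[2]-.05)]; q=q[q[:,2]>(.096 if f=="w2.npz" else .1)]; print("lowest",np.percentile(q[:,2],[0.5,2,10]),np.percentile(q[:,0],[1,50,99]))
E
```

```text
w1.npz [ 0.5497 -0.0363  0.4442]
205 276 [ 0.5497 -0.0363  0.4442]
212 282 [0.4753 0.0018 0.2816]
422 282 [ 0.4866 -0.0916  0.2815]
430 282 [ 0.4881 -0.0942  0.2842]
lowest [0.2785 0.2795 0.2837] [0.4629 0.4764 0.4897]
w2.npz [ 0.5929 -0.0491  0.2654]
295 282 [ 0.5245 -0.0479  0.1061]
305 282 [ 0.5245 -0.0522  0.1049]
312 282 [ 0.5251 -0.0553  0.1053]
324 282 [ 0.526  -0.0605  0.1059]
335 282 [ 0.5264 -0.0654  0.1055]
345 288 [ 0.5265 -0.0694  0.1111]
lowest [0.0999 0.1018 0.1071] [0.5235 0.5253 0.5275]
```

The depth data show the real finger ends 30 mm behind the reported TCP in both views, so the fingers closed just above the plate. I'll allow for that (tip z = tcp z + 0.030), go back, open and descend slowly while watching the force.

```bash
python3 -m inch '[[0,0,-20,0,0],[0,-15,-15,0,0],[0,-25,0,0,0],[0,-25,0,0,0],[0,-17,0,0,0],[0,-8,0,0,0],[0,0,0,0,0],[0,0,0,0,0]]'; python3 -m inch '[[0,0,0,0,0],[0,0,0,0,0],[0,0,0,0,0],[0,0,0,0,0],[0,0,0,0,0],[0,0,0,0,0]]';python3 -c "
from h import *
go([.5065,.0338,.040],.119)"
```

```text
clock: 5.83
tcp_pos: [0.5061, 0.0322, 0.1052]
eef_rot: [0.0, 0.998, 0.061, -0.0]
wrist_force: [0.3, -1.0, 0.1]
width: 0.531
gripper_force: 0.0
clock: 6.33
tcp_pos: [0.5061, 0.0321, 0.1052]
eef_rot: [0.0, 0.998, 0.06, -0.0]
wrist_force: [-0.8, 0.1, -0.0]
width: 0.959
gripper_force: 0.0
turn 0.001 shift x 0.6 y -1.7 z 65.2 | tcp [0.5061 0.0321 0.1052] yaw 0.120 t 6.3 j7 -1.78
```

```bash
python3 -m inch '[[0,-2,20,0,0],[0,0,15,0,0],[0,0,12,0,0],[0,0,8,0,0],[0,0,5,0,0],[0,0,3,0,0],[0,0,0,0,0]]'; python3 -m inch '[[0,0,0,0,1],[0,0,0,0,1],[0,0,0,0,1],[0,0,0,0,1],[0,0,0,0,1],[0,0,0,0,1],[0,0,0,0,1],[0,0,0,0,1]]';python3 -m inch '[[0,0,0,0,1],[0,0,0,0,1],[0,0,0,0,1],[0,0,0,0,1],[0,0,0,0,1],[0,0,0,0,1],[0,0,0,0,1],[0,0,0,0,1]]'
```

```text
clock: 6.92
tcp_pos: [0.5058, 0.0344, 0.0419]
eef_rot: [0.0, 0.998, 0.06, -0.0]
wrist_force: [0.3, -0.3, 0.5]
width: 1.004
gripper_force: 0.0
clock: 7.58
tcp_pos: [0.5059, 0.0344, 0.0422]
eef_rot: [0.0, 0.998, 0.06, 0.0]
wrist_force: [-0.5, -0.6, -0.7]
width: 0.477
gripper_force: 0.0
clock: 8.25
tcp_pos: [0.5058, 0.0344, 0.0422]
eef_rot: [-0.0, 0.998, 0.06, -0.0]
wrist_force: [-0.4, 0.6, -0.0]
width: 0.127
gripper_force: 30.0
```

Gripped: 11.8 mm, 30 N. Now roll it.

```bash
python3 -m inch '[[0,4,0,0,1],[0,8,0,0,1],[0,12,0,0,1],[0,14,0,0,1],[0,14,0,0,1],[0,14,0,0,1],[0,12,0,0,1],[0,6,0,0,1]]'; python3 -m inch '[[0,4,0,0,1],[0,2,0,0,1],[0,2,0,0,1],[0,1,0,0,1]]'; python3 -m inch '[[0,2,0,0,1],[0,1,0,0,1],[0,1,0,0,1]]'
```

```text
clock: 8.92
tcp_pos: [0.5161, -0.0517, 0.0422]
eef_rot: [0.0, 0.998, 0.059, 0.0]
wrist_force: [0.9, 0.1, -0.6]
width: 0.123
gripper_force: 30.0
clock: 9.25
tcp_pos: [0.5169, -0.0576, 0.0422]
eef_rot: [-0.0, 0.998, 0.061, -0.0]
wrist_force: [-0.7, 0.8, -0.7]
width: 0.124
gripper_force: 30.0
clock: 9.5
tcp_pos: [0.5173, -0.0617, 0.0422]
eef_rot: [-0.0, 0.998, 0.061, -0.0]
wrist_force: [-2.0, -0.1, -0.1]
width: 0.128
gripper_force: 30.0
```

```bash
for i in 1 2 3 4; do python3 -m inch '[[0,1,0,0,1],[0,1,0,0,1],[0,0,0,0,1]]' | grep -E "tcp|wrist|clock"; done
```

```text
clock: 9.75
tcp_pos: [0.5174, -0.0619, 0.0422]
wrist_force: [-2.8, 7.8, 0.4]
clock: 10.0
tcp_pos: [0.5174, -0.0619, 0.0422]
wrist_force: [-3.9, 14.5, 3.1]
clock: 10.25
tcp_pos: [0.5174, -0.0619, 0.0422]
wrist_force: [-5.3, 21.8, 5.2]
clock: 10.5
tcp_pos: [0.5174, -0.0619, 0.0422]
wrist_force: [-6.1, 28.1, 5.4]
```

At the stop. I'll relax the push, release, rise and look.

```bash
python3 -m inch '[[0,-3,0,0,1],[0,-3,0,0,1],[0,0,0,0,1]]'; python3 -m inch '[[0,0,0,0,0.7],[0,0,0,0,0.7],[0,0,0,0,0.7],[0,0,0,0,0.7],[0,0,0,0,0.5],[0,0,0,0,0.5],[0,0,0,0,0.5]]'; python3 -m inch '[[0,0,-10,0,0],[0,0,-20,0,0],[0,0,-40,0,0],[0,0,-40,0,0],[0,0,-40,0,0],[-20,0,-40,0,0],[-20,0,0,0,0],[0,0,0,0,0]]'; python3 - <<'E'
from h import *
np.set_printoptions(precision=4,suppress=True)
c=capture("wrist"); np.savez("w3.npz",**c); cv2.imwrite("pics/w3.png",c["img"])
H=hsv(c); h,s,v=[H[...,i] for i in range(3)]; C=cloud(c); Z=C[...,2]
for ce,a,mm in blobs((h>100)&(h<125)&(s>120),150):
    t=C[mm&(Z>.085)&(Z<.105)]; print("blue",ce,a,t.mean(0))
for ce,a,mm in blobs(((h<8)|(h>172))&(s>150),100): print("red",ce,a,P(c,*ce,.059))
wh=(s<40)&(v>150)&(Z>.050)&(Z<.068)
for ce,a,mm in blobs(wh,60): print("wh",ce,a,P(c,*ce,.059))
t=capture("top"); np.savez("t3.npz",**t); H=hsv(t); C=cloud(t)
m=(H[...,0]>5)&(H[...,0]<20)&(H[...,1]>160)&(H[...,2]>120)
for ce,a,mm in blobs(m,10): print("or",ce,a,np.median(C[mm],0),C[mm][:,2].max())
go([.5174,-.062,.2])
E
```

```text
clock: 10.75
tcp_pos: [0.5174, -0.062, 0.0422]
eef_rot: [-0.001, 0.998, 0.061, -0.0]
wrist_force: [-2.7, 8.7, 1.3]
width: 0.123
gripper_force: 30.0
clock: 11.33
tcp_pos: [0.5178, -0.0641, 0.0422]
eef_rot: [0.0, 0.998, 0.06, 0.0]
wrist_force: [-0.5, 0.0, -0.4]
width: 0.467
gripper_force: 0.0
clock: 12.0
tcp_pos: [0.477, -0.0692, 0.2323]
eef_rot: [0.001, 0.998, 0.06, 0.001]
wrist_force: [-0.7, 0.6, -0.3]
width: 0.984
gripper_force: 0.0
blue [313.871  164.5569] 589 [ 0.518  -0.064   0.0935]
red [223.9535 161.6667] 387 [0.5073 0.019  0.059 ]
red [284.1302 161.7995] 384 [ 0.5139 -0.0365  0.059 ]
red [208.9469 252.164 ] 622 [0.4169 0.0289 0.059 ]
wh [226.8362 170.8742] 4244 [0.4992 0.0159 0.059 ]
wh [344.0684 161.9744] 117 [ 0.5204 -0.0918  0.059 ]
wh [328.4471 177.8118] 85 [ 0.5041 -0.0793  0.059 ]
wh [241.958  208.5648] 1404 [ 0.4649 -0.0006  0.059 ]
or [355.8517 159.1124] 418 [ 0.7818 -0.0869  0.1891] 1.6389488844624203
or [273.3235 203.4118] 34 [0.6705 0.124  0.1402] 0.14904200896049324
turn 0.000 shift x 38.9 y -2.1 z 30.5 | tcp [ 0.4791 -0.0688  0.2305] yaw 0.120 t 12.1 j7 -1.53
```

View pics/w3.png

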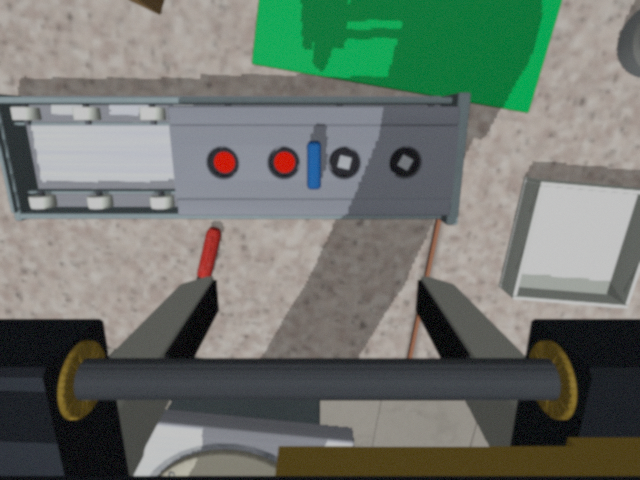

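The carrier is against the stop wall: plate at (314,165), bores at (224,162), (284,162), (344,162) and (405,162), stop at (460,160). Before going for the rod, I'll check clearance to the tall objects around it.

```bash
python3 - <<'E'
from h import *
np.set_printoptions(precision=4,suppress=True)
for f in ("t3.npz","scene0.npz"):
    C=cloud(dict(np.load(f))).reshape(-1,3)
    m=(np.hypot(C[:,0]-.67,C[:,1]-.124)<.2)&(C[:,2]>.11)&(C[:,2]<.4)&~((np.hypot(C[:,0]-.67,C[:,1]-.124)<.035)&(C[:,2]<.16)); q=C[m]
    print(f,len(q), np.percentile(q,[0.5,50,99.5],axis=0)); 
    d=np.hypot(q[:,0]-.67,q[:,1]-.124); print(np.percentile(d,[.5,2,5]), q[np.argsort(d)[:40:6]])
go([.665,.124,.2],.12)
E
```

```text
t3.npz 1387 [[ 0.7811 -0.0392  0.1126]
 [ 0.8168  0.1533  0.2231]
 [ 0.8672  0.2043  0.2367]]
[0.1208 0.1214 0.1222] [[0.7879 0.1431 0.2202]
 [0.7884 0.1458 0.2179]
 [0.7894 0.1428 0.2241]
 [0.7895 0.1438 0.1846]
 [0.7908 0.1355 0.1603]
 [0.7883 0.1513 0.1576]
 [0.7892 0.1475 0.1115]]
scene0.npz 2403 [[ 0.7834 -0.0399  0.111 ]
 [ 0.8087  0.173   0.1981]
 [ 0.8656  0.2091  0.2312]]
[0.1239 0.1248 0.1256] [[0.7899 0.1502 0.1888]
 [0.792  0.1437 0.1821]
 [0.7916 0.1479 0.2116]
 [0.793  0.1405 0.2206]
 [0.791  0.1525 0.1669]
 [0.7918 0.1494 0.2159]
 [0.7926 0.1464 0.213 ]]
turn 0.000 shift x 207.7 y -169.1 z 30.5 | tcp [ 0.4791 -0.0688  0.2305] yaw 0.120 t 12.1 j7 -1.53
```

```bash
python3 -m inch '[[25,-25,0,0,0],[30,-35,0,0,0],[30,-35,0,0,0],[30,-35,0,0,0],[30,-30,0,0,0],[0,0,0,0,0],[0,0,0,0,0]]'; python3 - <<'E'
from h import *
np.set_printoptions(precision=4,suppress=True)
c=capture("wrist"); np.savez("w4.npz",**c); cv2.imwrite("pics/w4.png",c["img"])
H=hsv(c); h,s,v=[H[...,i] for i in range(3)]; C=cloud(c); Z=C[...,2]
m=(h>4)&(h<22)&(s>150)&(v>90)
for ce,a,mm in blobs(m,40):
    t=mm&(Z>.130)&(Z<.15); print("or",ce,a,C[t].mean(0),t.sum(), np.median(C[mm],0))
    if t.sum()>20:
        k=cv2.minEnclosingCircle(np.argwhere(t)[:,::-1].astype(np.float32)); print(k,P(c,*k[0],.140))
go([.665,.124,.2],.12)
E
```

```text
clock: 12.68
tcp_pos: [0.597, 0.0991, 0.2278]
eef_rot: [-0.001, 0.998, 0.062, -0.001]
wrist_force: [-0.0, -1.3, -0.5]
width: 0.998
gripper_force: 0.0
or [508.3823  30.7372] 1130 [nan nan nan] 0 [ 0.7722 -0.0545  0.0243]
or [588.3323   8.8067] 626 [ 0.7667 -0.0632  0.1369] 299 [ 0.7667 -0.0631  0.1295]
((592.7893676757812, 4.906383037567139), 14.09242057800293) [ 0.7663 -0.0601  0.14  ]
or [296.3845 119.33  ] 606 [0.6722 0.1214 0.1397] 578 [0.6723 0.121  0.1398]
((296.5882263183594, 119.05882263183594), 14.148353576660156) [0.6725 0.1209 0.14  ]
turn 0.003 shift x 71.6 y -18.6 z 27.9 | tcp [0.5962 0.0969 0.2279] yaw 0.123 t 12.7 j7 -1.84<stdin>:7: RuntimeWarning: Mean of empty slice.
  ret = um.true_divide(
```

View pics/w4.png

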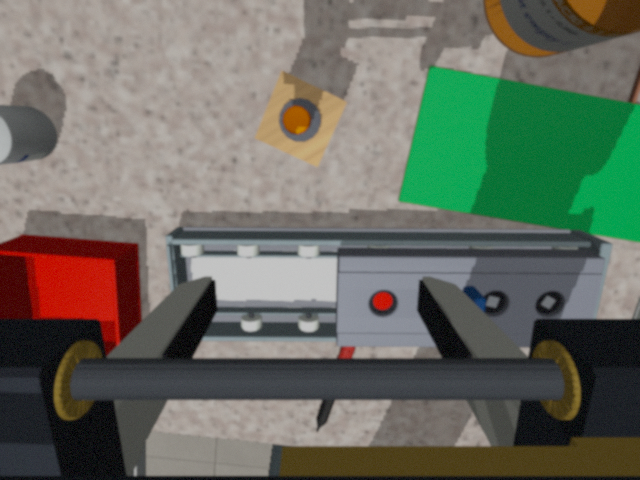

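The rod's handle is at (296,119), standing upright in its stand, which is slightly rotated. Moving above it.

```bash
python3 -m inch '[[30,-6,0,0,0],[30,-6,0,0,0],[18,-2,0,0,0],[0,0,0,0,0],[0,0,0,0,0]]'; python3 -c "
from h import *
go([.6724,.121,.055],.12)"
```

```text
clock: 13.15
tcp_pos: [0.6717, 0.1179, 0.2284]
eef_rot: [0.0, 0.998, 0.06, -0.001]
wrist_force: [-0.4, -0.8, -0.6]
width: 0.998
gripper_force: 0.0
turn -0.001 shift x 1.1 y -3.0 z 173.4 | tcp [0.6717 0.1179 0.2284] yaw 0.119 t 13.2 j7 -1.85
```

```bash
python3 -m inch '[[1,-3,30,0,0],[0,0,40,0,0],[0,0,40,0,0],[0,0,30,0,0],[0,0,15,0,0],[0,0,10,0,0],[0,0,5,0,0],[0,0,3,0,0]]'; python3 -m inch '[[0,0,0,0,0.4],[0,0,0,0,0.4]]';  python3 -c "
from h import *
go([.6724,.121,.055],.12)"
```

```text
clock: 13.82
tcp_pos: [0.6724, 0.1218, 0.0567]
eef_rot: [0.0, 0.998, 0.06, -0.0]
wrist_force: [0.6, 0.3, 0.3]
width: 0.996
gripper_force: 0.0
clock: 13.98
tcp_pos: [0.6732, 0.1225, 0.0577]
eef_rot: [-0.0, 0.998, 0.06, 0.001]
wrist_force: [0.4, -0.2, -0.0]
width: 0.903
gripper_force: 0.0
turn 0.001 shift x -1.0 y 1.4 z 2.7 | tcp [0.6732 0.1225 0.0577] yaw 0.121 t 14.0 j7 -1.91
```

```bash
python3 -m inch '[[-1,1,1.5,0,1],[0,0,0,0,1],[0,0,0,0,1],[0,0,0,0,1],[0,0,0,0,1],[0,0,0,0,1],[0,0,0,0,1],[0,0,0,0,1]]'; python3 -m inch '[[0,0,0,0,1],[0,0,0,0,1],[0,0,0,0,1],[0,0,0,0,1],[0,0,0,0,1],[0,0,0,0,1]]'
```

```text
clock: 14.65
tcp_pos: [0.6718, 0.1214, 0.0549]
eef_rot: [-0.0, 0.998, 0.06, -0.0]
wrist_force: [-0.0, 0.2, 0.2]
width: 0.331
gripper_force: 0.0
clock: 15.15
tcp_pos: [0.6717, 0.1215, 0.0549]
eef_rot: [-0.0, 0.998, 0.06, -0.0]
wrist_force: [0.0, 0.7, 0.6]
width: 0.212
gripper_force: 30.0
```

Rod gripped. Lift it and carry it above the first bore.

```bash
python3 -m inch '[[0,0,-10,0,1],[0,0,-20,0,1],[0,0,-25,0,1],[0,0,-25,0,1],[0,0,-25,0,1],[0,0,-20,0,1],[0,0,-5,0,1],[0,0,0,0,1]]'; python3 -m inch '[[-15,7,0,0,1],[-28,13,0,0,1],[-28,13,0,0,1],[-28,13,0,0,1],[-28,13,0,0,1],[-28,13,0,0,1],[-20,9,0,0,1],[0,0,0,0,1]]';  python3 -m inch '[[0,0,0,0,1],[0,0,0,0,1]]'; python3 - <<'E'
from h import *
np.set_printoptions(precision=4,suppress=True)
go([.5073,.0202,.12],.12)
c=capture("wrist"); np.savez("w5.npz",**c); cv2.imwrite("pics/w5.png",c["img"])
E
```

```text
clock: 15.82
tcp_pos: [0.6725, 0.1213, 0.1869]
eef_rot: [-0.0, 0.998, 0.06, 0.001]
wrist_force: [-0.0, 0.2, -2.1]
width: 0.216
gripper_force: 30.0
clock: 16.48
tcp_pos: [0.5023, 0.0165, 0.1835]
eef_rot: [0.001, 0.998, 0.059, -0.003]
wrist_force: [-1.6, 0.2, -1.2]
width: 0.208
gripper_force: 30.0
clock: 16.65
tcp_pos: [0.5082, 0.0202, 0.1844]
eef_rot: [-0.0, 0.998, 0.06, -0.0]
wrist_force: [0.6, 0.0, -0.7]
width: 0.212
gripper_force: 30.0
turn 0.001 shift x -0.9 y -0.2 z 64.4 | tcp [0.5082 0.0202 0.1844] yaw 0.121 t 16.6 j7 -1.76
```

View pics/w5.png

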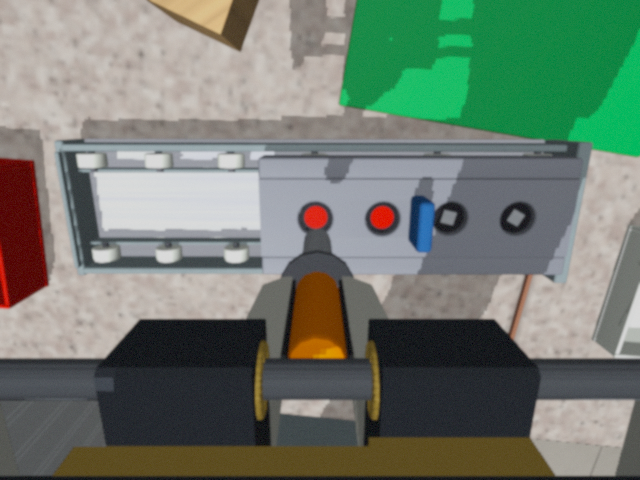

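The wrist view shows the rod held upright, its tip at (316,235) just below the first red disc (316,217). The other mounts are at (382,217), (449,218) and (516,217), and the carrier is still at the stop. I'll re-measure the bores from this still view.

```bash
python3 - <<'E'
from h import *
np.set_printoptions(precision=4,suppress=True)
c=dict(np.load("w5.npz")); H=hsv(c); h,s,v=[H[...,i] for i in range(3)]; C=cloud(c); Z=C[...,2]
for ce,a,mm in blobs(((h<8)|(h>172))&(s>150)&(v>120),150):
    if ce[0]>200:print("red",ce,a,P(c,*cv2.minEnclosingCircle(np.argwhere(mm)[:,::-1].astype(np.float32))[0],.059))
g=(v<70); g[:190]=0;g[245:]=0
for ce,a,mm in blobs(g,100): print("dark",ce,a,P(c,*ce,.062))
# rod tip: points at z .10-.20 near the tool
m=(Z>.115)&(Z<.165)&(np.hypot(C[...,0]-.508,C[...,1]-.02)<.03); q=C[m]; print(len(q),q.mean(0),np.percentile(q,[1,99],axis=0)); print(P(c,*cv2.minEnclosingCircle(np.argwhere(m)[:,::-1].astype(np.float32))[0],.14))
for z in (.12,.13,.14,.15,.16): 
    k=C[m&(abs(Z-z)<.005)]; print(z,len(k),k.mean(0) if len(k) else '')
E
```

```text
red [315.4236 216.7963] 432 [0.5073 0.0193 0.059 ]
red [381.6272 217.0312] 448 [ 0.5142 -0.0358  0.059 ]
dark [ 85.3112 215.508 ] 874 [0.486  0.2097 0.062 ]
dark [383.2444 220.6933] 225 [ 0.5116 -0.0373  0.062 ]
dark [450.953  217.9715] 596 [ 0.5208 -0.093   0.062 ]
dark [517.2744 217.9401] 634 [ 0.5275 -0.1479  0.062 ]
382 [0.5159 0.0192 0.1501] [[0.5105 0.01   0.1343]
 [0.5179 0.0271 0.1645]]
[0.5084 0.0184 0.14  ]
0.12 0 
0.13 13 [0.5149 0.0196 0.1343]
0.14 111 [0.5159 0.0192 0.14  ]
0.15 127 [0.5159 0.0192 0.1502]
0.16 131 [0.5159 0.0193 0.1601]
```

```bash
python3 -m inch '[[-1,0,15,0,1],[0,0,20,0,1],[0,0,18,0,1],[0,0,10,0,1],[0,0,5,0,1],[0,0,0,0,1]]'; python3 -m inch '[[0,0,5,0,1],[0,0,5,0,1],[0,0,5,0,1],[0,0,4,0,1]]'; python3 -m inch '[[0,0,4,0,1],[0,0,4,0,1],[0,0,4,0,1],[0,0,0,0,1]]'; python3 -m inch '[[0,0,2,0,1],[0,0,0,0,1],[0,0,0,0,1]]'
```

```text
clock: 17.2
tcp_pos: [0.5067, 0.0202, 0.1159]
eef_rot: [-0.0, 0.998, 0.061, -0.001]
wrist_force: [0.6, 0.3, -1.9]
width: 0.215
gripper_force: 30.0
clock: 17.53
tcp_pos: [0.5073, 0.0198, 0.098]
eef_rot: [-0.0, 0.998, 0.06, 0.001]
wrist_force: [0.8, 0.1, 1.4]
width: 0.209
gripper_force: 30.0
clock: 17.87
tcp_pos: [0.5062, 0.0196, 0.0851]
eef_rot: [0.0, 0.998, 0.06, -0.001]
wrist_force: [0.5, 0.7, -2.4]
width: 0.214
gripper_force: 30.0
clock: 18.12
tcp_pos: [0.5067, 0.0197, 0.0839]
eef_rot: [0.0, 0.998, 0.06, -0.0]
wrist_force: [0.0, 0.1, -1.3]
width: 0.212
gripper_force: 30.0
```

The force rose and then went back, so the first mount has dropped. Raise and take the next bore (56 mm along tool +y).

```bash
python3 -m inch '[[0,0,-15,0,1],[0,0,-25,0,1],[0,0,-25,0,1],[0,0,-12,0,1],[0,20,0,0,1],[0,25,0,0,1],[0.5,10,0,0,1],[0,0,0,0,1]]';python3 -m inch '[[0,0,0,0,1],[0,0,0,0,1]]'; python3 - <<'E'
from h import *
np.set_printoptions(precision=4,suppress=True)
go([.514,-.0356,.0835],.12)
c=capture("wrist"); np.savez("w6.npz",**c)
H=hsv(c); h,s,v=[H[...,i] for i in range(3)]; C=cloud(c); Z=C[...,2]
for ce,a,mm in blobs(((h<8)|(h>172))&(s>150)&(v>80),100):
    print("red",ce,a,np.median(C[mm],0))
cv2.imwrite("pics/w6.png",c["img"])
E
```

```text
clock: 18.78
tcp_pos: [0.514, -0.0374, 0.161]
eef_rot: [0.0, 0.998, 0.058, -0.0]
wrist_force: [-0.5, 0.7, -2.6]
width: 0.211
gripper_force: 30.0
clock: 18.95
tcp_pos: [0.5138, -0.0337, 0.1608]
eef_rot: [-0.0, 0.998, 0.061, -0.0]
wrist_force: [-0.4, 0.7, -1.8]
width: 0.207
gripper_force: 30.0
turn 0.002 shift x -0.0 y 1.9 z 77.3 | tcp [ 0.5138 -0.0337  0.1608] yaw 0.122 t 18.9 j7 -1.67
red [250.4167 216.0303] 264 [0.5051 0.0209 0.0282]
red [318.0221 221.1005] 408 [ 0.5151 -0.0362  0.0581]
red [227.4361 303.7904] 477 [0.4147 0.0375 0.0158]
```

View pics/w6.png

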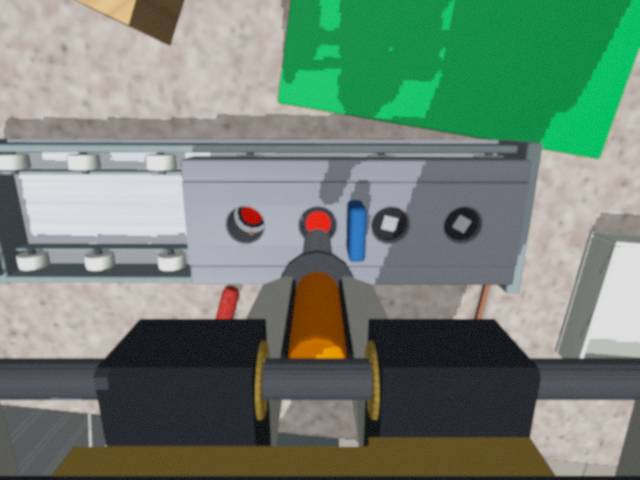

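The first mount lies on the floor: its top is at 0.028 m, seen at (250,216) through the bore. Now the second.

```bash
python3 -m inch '[[0,2,15,0,1],[0,0,20,0,1],[0,0,10,0,1],[0,0,5,0,1],[0,0,0,0,1]]'; python3 -m inch '[[0,0,5,0,1],[0,0,5,0,1],[0,0,5,0,1],[0,0,4,0,1]]'; python3 -m inch '[[0,0,4,0,1],[0,0,4,0,1],[0,0,2,0,1],[0,0,0,0,1]]';  python3 -c "
from h import *
go([.514,-.0356,.0825],.12)"
```

```text
clock: 19.42
tcp_pos: [0.5136, -0.036, 0.11]
eef_rot: [-0.0, 0.998, 0.061, -0.001]
wrist_force: [-0.4, 0.4, -1.0]
width: 0.212
gripper_force: 30.0
clock: 19.75
tcp_pos: [0.5145, -0.0368, 0.0919]
eef_rot: [0.0, 0.998, 0.06, 0.0]
wrist_force: [0.1, -0.1, 1.3]
width: 0.211
gripper_force: 30.0
clock: 20.08
tcp_pos: [0.5138, -0.0368, 0.0814]
eef_rot: [-0.0, 0.998, 0.06, -0.0]
wrist_force: [0.7, -0.6, -1.3]
width: 0.211
gripper_force: 30.0
turn 0.001 shift x 0.3 y -1.1 z -1.1 | tcp [ 0.5138 -0.0368  0.0814] yaw 0.121 t 20.1 j7 -1.72
```

```bash
python3 -m inch '[[0,0,-15,0,1],[0,0,-25,0,1],[0,0,-25,0,1],[0,0,-15,0,1],[0,20,0,0,1],[0,25,0,0,1],[0.5,10,0,0,1],[0,0,0,0,1]]';python3 -m inch '[[0,0,0,0,1],[0,0,0,0,1]]'; python3 -c "
from h import *
go([.5206,-.0918,.0825],.12)"
```

```text
clock: 20.75
tcp_pos: [0.5213, -0.094, 0.162]
eef_rot: [0.0, 0.998, 0.058, 0.0]
wrist_force: [0.3, 0.0, -1.2]
width: 0.207
gripper_force: 30.0
clock: 20.92
tcp_pos: [0.521, -0.0901, 0.1617]
eef_rot: [-0.0, 0.998, 0.061, -0.0]
wrist_force: [-0.1, 1.2, -1.9]
width: 0.209
gripper_force: 30.0
turn 0.002 shift x -0.6 y 1.6 z 79.2 | tcp [ 0.521  -0.0901  0.1617] yaw 0.122 t 20.9 j7 -1.56
```

```bash
python3 -m inch '[[0,1.5,15,0,1],[0,0,20,0,1],[0,0,10,0,1],[0,0,5,0,1],[0,0,0,0,1]]'; python3 -m inch '[[0,0,5,0,1],[0,0,5,0,1],[0,0,5,0,1],[0,0,4,0,1]]'; python3 -m inch '[[0,0,4,0,1],[0,0,4,0,1],[0,0,2,0,1],[0,0,0,0,1]]';  python3 -m inch '[[0,0,-15,0,1],[0,0,-25,0,1],[0,0,-25,0,1],[0,0,-10,0,1],[0,20,0,0,1],[0,25,0,0,1],[0.5,10,0,0,1],[0,0,0,0,1]]';python3 -m inch '[[0,0,0,0,1],[0,0,0,0,1]]'; python3 -c "
from h import *
go([.5274,-.1474,.0825],.12)"
```

```text
clock: 21.33
tcp_pos: [0.5209, -0.0918, 0.111]
eef_rot: [-0.0, 0.998, 0.061, -0.001]
wrist_force: [0.1, 0.0, -2.2]
width: 0.212
gripper_force: 30.0
clock: 21.67
tcp_pos: [0.5219, -0.0927, 0.0929]
eef_rot: [0.0, 0.998, 0.06, 0.001]
wrist_force: [0.3, 0.1, 1.3]
width: 0.212
gripper_force: 30.0
clock: 22.0
tcp_pos: [0.5211, -0.0928, 0.0823]
eef_rot: [-0.0, 0.998, 0.06, -0.001]
wrist_force: [0.6, -1.0, -2.0]
width: 0.209
gripper_force: 30.0
clock: 22.67
tcp_pos: [0.5284, -0.1501, 0.1575]
eef_rot: [0.0, 0.998, 0.058, -0.0]
wrist_force: [0.6, 0.5, -1.6]
width: 0.213
gripper_force: 30.0
clock: 22.83
tcp_pos: [0.5283, -0.1461, 0.1575]
eef_rot: [-0.0, 0.998, 0.061, -0.0]
wrist_force: [0.4, -0.3, -2.0]
width: 0.211
gripper_force: 30.0
turn 0.002 shift x -1.0 y 1.2 z 75.0 | tcp [ 0.5283 -0.1461  0.1575] yaw 0.122 t 22.8 j7 -1.46
```

```bash
python3 -m inch '[[-0.5,1,15,0,1],[0,0,20,0,1],[0,0,7,0,1],[0,0,4,0,1],[0,0,0,0,1]]'; python3 -m inch '[[0,0,5,0,1],[0,0,5,0,1],[0,0,5,0,1],[0,0,4,0,1]]'; python3 -m inch '[[0,0,4,0,1],[0,0,4,0,1],[0,0,2,0,1],[0,0,0,0,1]]';  python3 -m inch '[[0,0,-15,0,1],[0,0,-25,0,1],[0,0,-25,0,1],[0,0,-25,0,1],[0,0,-12,0,1],[0,0,0,0,1],[0,0,0,0,1]]';python3 - <<'E'
from h import *
np.set_printoptions(precision=4,suppress=True)
go([.6717,.1215,.185],.12)
c=capture("wrist"); np.savez("w7.npz",**c); C=cloud(c); Z=C[...,2]
cv2.imwrite("pics/w7.png",c["img"])
H=hsv(c); h,s,v=[H[...,i] for i in range(3)]
for ce,a,mm in blobs((h>100)&(h<125)&(s>120),100): print("blue",ce,a,C[mm&(Z>.085)&(Z<.105)].mean(0))
K=c["intrinsics"]
for b in ((.5073,.0198),(.514,-.0356),(.5206,-.0918),(.5274,-.1474)):
    p=K@(c["R"]@np.array([*b,.03])+c["t"]); u,w=(p[:2]/p[2]).astype(int); q=C[max(0,w-8):w+9,max(0,u-8):u+9,2]; print(u,w,np.percentile(q,[10,50,90]))
E
```

```text
clock: 23.25
tcp_pos: [0.5279, -0.1474, 0.1113]
eef_rot: [-0.0, 0.998, 0.061, -0.001]
wrist_force: [-0.5, -0.6, -1.6]
width: 0.214
gripper_force: 30.0
clock: 23.58
tcp_pos: [0.5287, -0.1484, 0.0929]
eef_rot: [0.0, 0.998, 0.06, 0.001]
wrist_force: [0.0, 0.8, 0.6]
width: 0.208
gripper_force: 30.0
clock: 23.92
tcp_pos: [0.5277, -0.1484, 0.0823]
eef_rot: [-0.0, 0.998, 0.06, -0.001]
wrist_force: [-0.1, -0.4, -1.5]
width: 0.211
gripper_force: 30.0
clock: 24.5
tcp_pos: [0.5283, -0.1486, 0.1852]
eef_rot: [0.0, 0.998, 0.06, 0.001]
wrist_force: [0.1, 0.2, -2.8]
width: 0.214
gripper_force: 30.0
turn 0.001 shift x 174.7 y -251.0 z 0.2 | tcp [ 0.5283 -0.1486  0.1852] yaw 0.121 t 24.5 j7 -1.44
blue [605.4247  73.7671] 146 [nan nan nan]
blue [206.3846 223.0168] 1131 [ 0.5185 -0.0652  0.0928]
128 208 [0.0282 0.0637 0.0648]
189 209 [0.0275 0.0294 0.0938]
251 209 [0.0273 0.0284 0.0637]
313 209 [0.0272 0.0282 0.0621]<stdin>:7: RuntimeWarning: Mean of empty slice.
  ret = um.true_divide(
```

View pics/w7.png

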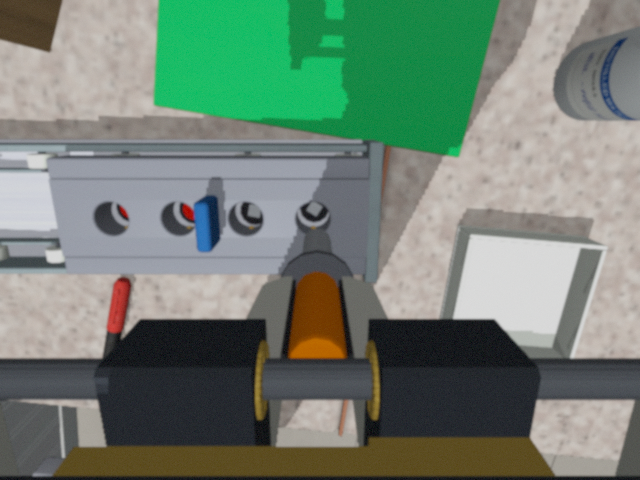

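All four mounts are down, visible through the bores at (120,213), (186,212), (250,214) and (314,211) with tops at 0.028 m. The carrier stays at the stop. I'll get the stand's centre from the earlier view while travelling back.

```bash
python3 -m inch '[[15,-20,0,0,1],[22,-32,0,0,1],[22,-32,0,0,1],[22,-32,0,0,1],[22,-32,0,0,1],[22,-32,0,0,1],[22,-32,0,0,1],[15,-22,0,0,1]]'; python3 -m inch '[[8,-12,0,0,1],[0,0,0,0,1],[0,0,0,0,1]]';python3 - <<'E'
from h import *
np.set_printoptions(precision=4,suppress=True)
c=dict(np.load("w4.npz")); C=cloud(c); Z=C[...,2]; H=hsv(c)
m=(np.hypot(C[...,0]-.672,C[...,1]-.121)<.05)&(Z>.065)&(Z<.09)
m=cv2.morphologyEx(m.astype(np.uint8),cv2.MORPH_OPEN,np.ones((3,3)))>0
r=cv2.minAreaRect(C[m][:,:2].astype(np.float32)*1000); print(r)
r=rect(m); print(r,P(c,*r[0],.075))
k=(H[...,0]>8)&(H[...,0]<25)&(H[...,1]>60); k&=m; r=rect(k); print(r,P(c,*r[0],.075))
go([.672,.1213,.185],.12)
E
```

```text
clock: 25.22
tcp_pos: [0.6611, 0.1077, 0.1828]
eef_rot: [-0.001, 0.998, 0.062, -0.001]
wrist_force: [0.1, 0.2, -1.3]
width: 0.214
gripper_force: 30.0
clock: 25.47
tcp_pos: [0.6664, 0.116, 0.1832]
eef_rot: [0.0, 0.998, 0.061, -0.001]
wrist_force: [-0.6, -0.5, -2.4]
width: 0.211
gripper_force: 30.0
((672.0266723632812, 122.31571960449219), (60.07857894897461, 60.07490158081055), 72.84892272949219)
((298.21142578125, 118.24577331542969), (72.84149932861328, 73.16075897216797), 24.676862716674805) [0.6732 0.1229 0.075 ]
((298.52191162109375, 118.20243835449219), (72.35738372802734, 72.70660400390625), 24.775142669677734) [0.6732 0.1226 0.075 ]
turn 0.002 shift x 6.2 y -4.6 z -1.8 | tcp [0.6664 0.116  0.1832] yaw 0.122 t 25.5 j7 -1.87
```

```bash
python3 -m inch '[[6,-5,0,0,1],[0,0,0,0,1],[0,0,0,0,1]]'; python3 -c "
from h import *
go([.6720,.1217,.056],.12)"
```

```text
clock: 25.72
tcp_pos: [0.6727, 0.1208, 0.1849]
eef_rot: [0.0, 0.998, 0.06, -0.0]
wrist_force: [-0.6, -0.0, -1.2]
width: 0.208
gripper_force: 30.0
turn -0.001 shift x -0.6 y -1.0 z 128.9 | tcp [0.6727 0.1208 0.1849] yaw 0.119 t 25.7 j7 -1.88
```

```bash
python3 -m inch '[[-0.5,-1,12,0,1],[0,0,20,0,1],[0,0,12,0,1],[0,0,8,0,1],[0,0,8,0,1],[0,0,8,0,1],[0,0,4,0,1],[0,0,0,0,1]]'; python3 -m inch '[[0,0,8,0,1],[0,0,14,0,1],[0,0,14,0,1],[0,0,10,0,1],[0,0,6,0,1],[0,0,3,0,1],[0,0,1,0,1],[0,0,0,0,1]]'
```

```text
clock: 26.38
tcp_pos: [0.6717, 0.1228, 0.112]
eef_rot: [0.0, 0.998, 0.06, -0.001]
wrist_force: [0.8, 0.0, -1.6]
width: 0.212
gripper_force: 30.0
clock: 27.05
tcp_pos: [0.6723, 0.123, 0.0572]
eef_rot: [-0.0, 0.998, 0.06, 0.0]
wrist_force: [0.6, -0.6, -1.6]
width: 0.211
gripper_force: 30.0
```

```bash
python3 -m inch '[[0,0,1,0,1],[0,0,0,0,0.6],[0,0,0,0,0.6],[0,0,0,0,0.6],[0,0,0,0,0],[0,0,0,0,0],[0,0,0,0,0],[0,0,0,0,0]]'; python3 -m inch '[[0,0,0,0,0],[0,0,0,0,0],[0,0,-20,0,0],[0,0,-35,0,0],[0,0,-40,0,0],[0,0,-40,0,0],[-20,10,-10,0,0],[-30,15,0,0,0]]'; python3 -m inch '[[-22,27,0,0,0],[-22,27,0,0,0],[-22,27,0,0,0],[-22,27,0,0,0],[-12,20,0,0,0],[0,0,0,0,0],[0,0,0,0,0]]';python3 - <<'E'
from h import *
np.set_printoptions(precision=4,suppress=True)
t=capture("top"); np.savez("t8.npz",**t); H=hsv(t); C=cloud(t)
m=(H[...,0]>5)&(H[...,0]<20)&(H[...,1]>160)&(H[...,2]>120)
for ce,a,mm in blobs(m,10): print("or",ce,a,np.median(C[mm],0))
c=capture("wrist"); np.savez("w8.npz",**c); C=cloud(c); Z=C[...,2]; H=hsv(c); h,s,v=[H[...,i] for i in range(3)]
for ce,a,mm in blobs((h>100)&(h<125)&(s>120),100): print("blue",ce,a,C[mm&(Z>.085)&(Z<.105)].mean(0))
g=(h>50)&(h<75)&(s>120); r=rect(max(blobs(g,300),key=lambda b:b[1])[2]); print([P(c,*x,.004)[:2] for x in cv2.boxPoints(r)],r)
go([.5176,-.063,.042],.12)
E
```

```text
clock: 27.72
tcp_pos: [0.6721, 0.123, 0.056]
eef_rot: [-0.0, 0.998, 0.06, 0.0]
wrist_force: [0.2, 0.2, 0.3]
width: 0.637
gripper_force: 0.0
clock: 28.38
tcp_pos: [0.6286, 0.0945, 0.2048]
eef_rot: [-0.001, 0.998, 0.061, 0.004]
wrist_force: [0.3, -0.3, -0.6]
width: 1.0
gripper_force: 0.0
clock: 28.97
tcp_pos: [0.5413, -0.0484, 0.2013]
eef_rot: [0.0, 0.998, 0.059, 0.0]
wrist_force: [0.7, 0.0, 0.1]
width: 0.998
gripper_force: 0.0
or [355.5622 159.0253] 434 [ 0.7822 -0.0863  0.1893]
or [273.5405 203.0811] 37 [0.6708 0.1227 0.1396]
blue [331.1409 247.6869] 674 [ 0.5194 -0.0634  0.0935]
[array([0.6014, 0.0145]), array([0.7372, 0.0023]), array([ 0.73  , -0.2827]), array([ 0.5884, -0.3017])] ((428.7445068359375, 79.74793243408203), (316.7806396484375, 159.37200927734375), 9.505531311035156)
turn 0.001 shift x -26.5 y 13.8 z 159.2 | tcp [ 0.5422 -0.0461  0.2012] yaw 0.121 t 29.1 j7 -1.62
```

The rod is back in its stand (handle top at 0.1396 m). Next I'll grip the carrier and measure the mat.

```bash
python3 -m inch '[[-13,7,30,0,0],[-13,7,35,0,0],[0,0,35,0,0],[0,0,25,0,0],[0,0,15,0,0],[0,0,10,0,0],[0,0,5,0,0],[0,0,2,0,0]]'; python3 - <<'E'
from h import *
np.set_printoptions(precision=4,suppress=True)
go([.5176,-.063,.042],.12)
for f in ("top0.npz","t3.npz","t2.npz"):
    c=dict(np.load(f)); H=hsv(c); h,s,v=[H[...,i] for i in range(3)]
    g=((h>45)&(h<85)&(s>90)).astype(np.uint8); g=cv2.morphologyEx(g,cv2.MORPH_CLOSE,np.ones((3,3)))
    b=max(blobs(g,300),key=lambda b:b[1])[2]; pts=np.argwhere(b)
    W=np.array([P(c,x[1],x[0],.004)[:2]*1000 for x in pts],np.float32); print(f,cv2.minAreaRect(W),len(W))
E
```

```text
clock: 29.73
tcp_pos: [0.5179, -0.0631, 0.0434]
eef_rot: [-0.0, 0.998, 0.061, -0.0]
wrist_force: [0.7, -0.1, 0.2]
width: 1.001
gripper_force: 0.0
turn 0.002 shift x -0.3 y -0.1 z 1.4 | tcp [ 0.5179 -0.0631  0.0434] yaw 0.122 t 29.7 j7 -1.70
top0.npz ((662.076171875, -134.87362670898438), (286.16827392578125, 138.01580810546875), 87.6644515991211) 4738
t3.npz ((662.3309326171875, -134.8441619873047), (286.39300537109375, 138.26016235351562), 87.60893249511719) 4754
t2.npz ((662.60009765625, -134.85537719726562), (286.39300537109375, 137.45733642578125), 87.60893249511719) 4477
```

```bash
python3 - <<'E'
from h import *
np.set_printoptions(precision=4,suppress=True)
for f in ("top0.npz","scene0.npz","w4.npz","w8.npz"):
    C=cloud(dict(np.load(f))).reshape(-1,3)
    for a,b in ((.02,.1),(.1,.16),(.16,.2),(.2,.3)):
        m=(C[:,0]>.70)&(C[:,0]<.95)&(C[:,1]>-.19)&(C[:,1]<.03)&(C[:,2]>a)&(C[:,2]<b); q=C[m]
        if len(q)>20: print(f,a,b,len(q),np.percentile(q,[1,99],axis=0).ravel())
E
```

```text
top0.npz 0.02 0.1 249 [ 0.7565 -0.141   0.0211  0.8127 -0.03    0.0977]
top0.npz 0.1 0.16 221 [ 0.7568 -0.1419  0.1008  0.8072 -0.0311  0.1587]
top0.npz 0.16 0.2 1116 [ 0.7594 -0.1465  0.1619  0.8719 -0.0329  0.1994]
top0.npz 0.2 0.3 509 [ 0.7885 -0.1172  0.2004  0.8434 -0.062   0.2507]
scene0.npz 0.02 0.1 887 [ 0.7601 -0.1208  0.0211  0.8512 -0.0271  0.0992]
scene0.npz 0.1 0.16 751 [ 0.7603 -0.1195  0.1009  0.8505 -0.027   0.159 ]
scene0.npz 0.16 0.2 948 [ 0.7618 -0.1305  0.1608  0.8623 -0.0289  0.1996]
scene0.npz 0.2 0.3 556 [ 0.7911 -0.1137  0.2001  0.8449 -0.0587  0.2472]
w4.npz 0.02 0.1 3646 [ 0.7589 -0.1078  0.0213  0.793  -0.0378  0.0994]
w4.npz 0.1 0.16 2798 [ 0.7589 -0.1055  0.1005  0.7757 -0.05    0.1586]
w4.npz 0.16 0.2 65 [ 0.7615 -0.0751  0.16    0.7643 -0.0669  0.1655]
```

The amber bottle's edge (x = 0.756) would be close to the wrist camera over the mat. So I'll rise, turn the hand half round with nothing in it (camera toward the robot), and then regrip.

```bash
python3 -m inch '[[0,0,-30,0,0],[0,0,-35,0,0],[0,0,-15,-0.12,0],[0,0,0,-0.124,0],[0,0,0,-0.124,0],[0,0,0,-0.124,0],[0,0,0,-0.124,0],[0,0,0,-0.124,0]]'; python3 -m inch '[[0,0,0,-0.124,0],[0,0,0,-0.124,0],[0,0,0,-0.124,0],[0,0,0,-0.124,0],[0,0,0,-0.124,0],[0,0,0,-0.124,0],[0,0,0,-0.124,0],[0,0,0,-0.124,0]]';  python3 -m inch '[[0,0,0,-0.124,0],[0,0,0,-0.124,0],[0,0,0,-0.124,0],[0,0,0,-0.124,0],[0,0,0,-0.124,0],[0,0,0,-0.124,0],[0,0,0,-0.124,0],[0,0,0,-0.124,0]]'; python3 -m inch '[[0,0,0,-0.124,0],[0,0,0,0,0],[0,0,0,0,0]]'; python3 - <<'E'
from h import *
go([.5178,-.063,.042],.119)
print(readout.read_state()["joint_pos"].round(2))
E
```

```text
clock: 30.4
tcp_pos: [0.5183, -0.0639, 0.1254]
eef_rot: [0.001, 0.907, 0.42, 0.001]
wrist_force: [-0.1, -0.5, -1.0]
width: 0.999
gripper_force: 0.0
clock: 31.07
tcp_pos: [0.5182, -0.0641, 0.1253]
eef_rot: [0.001, 0.598, 0.801, 0.0]
wrist_force: [0.4, -0.1, 0.1]
width: 1.0
gripper_force: 0.0
clock: 31.73
tcp_pos: [0.5182, -0.0643, 0.1252]
eef_rot: [0.001, 0.145, 0.989, -0.001]
wrist_force: [-0.2, -0.5, 0.2]
width: 0.998
gripper_force: 0.0
clock: 31.98
tcp_pos: [0.5179, -0.0642, 0.1246]
eef_rot: [0.0, 0.088, 0.996, -0.0]
wrist_force: [-0.9, 0.4, -1.0]
width: 1.0
gripper_force: 0.0
turn -0.296 shift x -0.1 y 1.2 z 82.6 | tcp [ 0.5179 -0.0642  0.1246] yaw 2.965 t 32.0 j7 0.60
[ 0.71  0.65 -1.04  2.08  0.77  0.85  0.6 ]
```

```bash
python3 -m inch '[[0,0,0,-0.1,0],[0,0,0,-0.1,0],[0,1,0,-0.096,0],[0,0,25,0,0],[0,0,25,0,0],[0,0,18,0,0],[0,0,9,0,0],[0,0,4,0,0]]'; python3 -m inch '[[0,0,1,0,0],[0,0,0,0,0.5],[0,0,0,0,0.5]]'; python3 - <<'E'
from h import *
go([.5178,-.063,.042],.119)
print(readout.read_state()["joint_pos"].round(2))
E
```

```text
clock: 32.65
tcp_pos: [0.5172, -0.063, 0.0422]
eef_rot: [-0.001, -0.06, 0.998, -0.0]
wrist_force: [-0.6, -0.1, 1.0]
width: 1.002
gripper_force: 0.0
clock: 32.9
tcp_pos: [0.5181, -0.0629, 0.0429]
eef_rot: [0.001, -0.061, 0.998, -0.0]
wrist_force: [0.7, 0.2, -0.4]
width: 0.904
gripper_force: 0.0
turn 0.004 shift x 0.3 y -0.0 z 0.9 | tcp [ 0.5181 -0.0629  0.0429] yaw 3.264 t 32.9 j7 0.70
[ 0.66  0.79 -0.99  2.14  1.    0.78  0.7 ]
```

```bash
python3 -m inch '[[0,0,0.5,0,1],[0,0,0,0,1],[0,0,0,0,1],[0,0,0,0,1],[0,0,0,0,1],[0,0,0,0,1],[0,0,0,0,1],[0,0,0,0,1]]'; python3 -m inch '[[0,0,0,0,1],[0,0,0,0,1],[0,0,0,0,1],[0,0,0,0,1],[0,0,0,0,1],[0,0,0,0,1],[0,0,0,0,1],[0,0,0,0,1]]';  python3 -m inch '[[0,0,-3,0,1],[0,0,-6,0,1],[0,0,-10,0,1],[0,0,-12,0,1],[0,0,-12,0,1],[0,0,-12,0,1],[0,0,-5,0,1],[0,0,0,0,1]]'; python3 - <<'E'
from h import *
s=readout.read_state(); print(s["moment"])
go([.6625,-.135,.10],-.042)
E
```

```text
clock: 33.57
tcp_pos: [0.5174, -0.0631, 0.0414]
eef_rot: [-0.0, -0.062, 0.998, 0.0]
wrist_force: [-0.1, -0.9, -0.3]
width: 0.336
gripper_force: 0.0
clock: 34.23
tcp_pos: [0.5173, -0.0618, 0.0415]
eef_rot: [0.0, -0.062, 0.998, 0.001]
wrist_force: [-0.6, 5.1, -1.1]
width: 0.126
gripper_force: 30.0
clock: 34.9
tcp_pos: [0.5179, -0.064, 0.1028]
eef_rot: [0.001, -0.061, 0.998, -0.001]
wrist_force: [-0.4, -0.4, -6.0]
width: 0.125
gripper_force: 30.0
[ 0.04926834 -0.19530055 -0.04622151]
turn 0.164 shift x -147.4 y -64.8 z 2.8 | tcp [ 0.5179 -0.064   0.1028] yaw 3.264 t 34.9 j7 0.81
```

Carrier lifted and held. Now carry it over the mat.

```bash
python3 -m inch '[[0,0,0,0.082,1],[0,0,0,0.082,1],[-12,-5,0,0,1],[-22,-10,0,0,1],[-25,-11,0,0,1],[-25,-11,0,0,1],[-25,-11,0,0,1],[-20,-9,0,0,1]]'; python3 -m inch '[[-12,-5,0,0,1],[-5,-2,0,0,1],[0,0,0,0,1],[0,0,0,0,1]]'; python3 - <<'E'
from h import *
go([.6625,-.135,.0125],-.042)
E
```

```text
clock: 35.57
tcp_pos: [0.6451, -0.1273, 0.1005]
eef_rot: [-0.001, 0.021, 1.0, -0.001]
wrist_force: [0.4, -0.7, -7.1]
width: 0.129
gripper_force: 30.0
clock: 35.9
tcp_pos: [0.6595, -0.1326, 0.1008]
eef_rot: [-0.001, 0.02, 1.0, 0.0]
wrist_force: [-0.1, 0.5, -6.9]
width: 0.125
gripper_force: 30.0
turn 0.002 shift x -3.1 y -2.3 z 88.3 | tcp [ 0.6595 -0.1326  0.1008] yaw 3.101 t 35.9 j7 0.91
```

```bash
python3 -m inch '[[-3,-2,10,0,1],[0,0,20,0,1],[0,0,20,0,1],[0,0,16,0,1],[0,0,10,0,1],[0,0,5,0,1],[0,0,2,0,1],[0,0,0,0,1]]'; python3 -m inch '[[0,0,2,0,1],[0,0,1.5,0,1],[0,0,0,0,1]]'; python3 - <<'E'
from h import *
go([.6625,-.135,.0115],-.042)
E
```

```text
clock: 36.57
tcp_pos: [0.6638, -0.1348, 0.0185]
eef_rot: [0.0, 0.02, 1.0, 0.0]
wrist_force: [0.3, -0.4, -5.8]
width: 0.129
gripper_force: 30.0
clock: 36.82
tcp_pos: [0.6639, -0.1352, 0.0153]
eef_rot: [0.0, 0.02, 1.0, -0.0]
wrist_force: [0.1, 0.3, -6.5]
width: 0.127
gripper_force: 30.0
turn 0.001 shift x 1.4 y 0.1 z 3.8 | tcp [ 0.6639 -0.1352  0.0153] yaw 3.101 t 36.8 j7 0.83
```

```bash
python3 -m inch '[[0.5,0,1.5,0,1],[0.5,0,1.5,0,1],[0,0,0,0,1]]'; python3 -m inch '[[0,0,1,0,1],[0,0,0.5,0,1],[0,0,0,0,1]]'
```

```text
clock: 37.07
tcp_pos: [0.6624, -0.1351, 0.0118]
eef_rot: [-0.0, 0.02, 1.0, -0.0]
wrist_force: [0.4, 0.4, -6.6]
width: 0.128
gripper_force: 30.0
clock: 37.32
tcp_pos: [0.6625, -0.1352, 0.0115]
eef_rot: [0.0, 0.02, 1.0, -0.0]
wrist_force: [-3.9, -1.8, 4.1]
width: 0.126
gripper_force: 30.0
```

The carrier is down on the mat (force +10 N). Release, rise and look at the track.

```bash
python3 -m inch '[[0,0,-0.5,0,0.7],[0,0,0,0,0.7],[0,0,0,0,0.7],[0,0,0,0,0.7],[0,0,0,0,0.5],[0,0,0,0,0.5],[0,0,0,0,0.5],[0,0,-15,0,0.5]]'; python3 -m inch '[[0,0,-35,0,0.5],[0,0,-40,0,0.5],[0,0,-40,0,0.5],[0,0,-40,0,0.5],[10,15,-25,-0.08,0.5],[20,25,0,-0.08,0.5],[20,25,0,0,0.5],[10,10,0,0,0.5]]'; python3 -m inch '[[0,0,0,0,0.5],[0,0,0,0,0.5]]'; python3 - <<'E'
from h import *
np.set_printoptions(precision=4,suppress=True)
go([.60,-.06,.2],.119)
c=capture("wrist"); np.savez("w9.npz",**c); cv2.imwrite("pics/w9.png",c["img"])
t=capture("top"); np.savez("t9.npz",**t); cv2.imwrite("pics/t9.png",t["img"])
C=cloud(c); Z=C[...,2]; H=hsv(c); h,s,v=[H[...,i] for i in range(3)]
for ce,a,mm in blobs(((h<8)|(h>172))&(s>150)&(v>80),100): print("red",ce,a,np.median(C[mm],0),P(c,*ce,.028))
for ce,a,mm in blobs((Z>.023)&(Z<.033),150): print("z28",ce,a,np.median(C[mm],0),rect(mm)[1])
print(readout.read_state()["joint_pos"].round(2))
E
```

```text
clock: 37.98
tcp_pos: [0.661, -0.1353, 0.0239]
eef_rot: [-0.002, 0.02, 1.0, 0.0]
wrist_force: [-0.6, -0.6, -0.1]
width: 0.49
gripper_force: 0.0
clock: 38.65
tcp_pos: [0.596, -0.0607, 0.208]
eef_rot: [0.0, -0.062, 0.998, 0.0]
wrist_force: [-0.4, -0.0, 0.1]
width: 0.5
gripper_force: 0.0
clock: 38.82
tcp_pos: [0.5984, -0.0641, 0.2072]
eef_rot: [0.001, -0.06, 0.998, -0.001]
wrist_force: [-0.1, -0.8, 0.5]
width: 0.498
gripper_force: 0.0
turn 0.001 shift x -2.1 y 3.9 z 7.2 | tcp [ 0.5984 -0.0641  0.2072] yaw 3.262 t 38.8 j7 1.01
red [457.1643  13.643 ] 493 [0.4159 0.0362 0.0157] [0.4192 0.033  0.028 ]
red [358.5742 117.8516] 411 [ 0.514  -0.038   0.0283] [ 0.5139 -0.0379  0.028 ]
red [421.1799 119.5444] 417 [0.5086 0.0192 0.0283] [0.5085 0.0193 0.028 ]
z28 [72.9657 45.3692] 642 [ 0.4835 -0.2947  0.0281] (93.52999114990234, 9.195250511169434)
z28 [357.6182  89.5065] 3609 [ 0.4727 -0.0814  0.029 ] (122.0, 458.0)
z28 [297.0716 116.5234] 684 [ 0.5195 -0.0939  0.0281] (29.0, 28.0)
z28 [358.3241 117.7723] 685 [ 0.5139 -0.0382  0.0282] (29.0, 29.0)
z28 [237.505  119.3912] 703 [ 0.5287 -0.1479  0.0281] (29.698484420776367, 28.284271240234375)
z28 [420.5351 119.4087] 712 [0.5084 0.0187 0.0281] (29.0, 29.0)
z28 [521.5862 168.2529] 1392 [0.5403 0.1178 0.0281] (22.0, 283.0)
z28 [241.5898 209.5564] 807 [ 0.6125 -0.1384  0.0294] (268.3076171875, 7.63129997253418)
z28 [ 20.576 229.371] 434 [ 0.6566 -0.3524  0.0282] (62.091407775878906, 22.667755126953125)
z28 [147.8902 250.7225] 173 [ 0.6687 -0.2319  0.0288] (31.10344696044922, 15.965517044067383)
z28 [205.3947 260.7697] 152 [ 0.6724 -0.1739  0.0288] (29.9888973236084, 18.190542221069336)
z28 [471.9972 280.4648] 355 [0.6543 0.0962 0.0282] (41.12041091918945, 84.4088363647461)
z28 [281.4339 349.0207] 242 [ 0.7615 -0.0849  0.0278] (50.80267333984375, 8.939624786376953)
[ 0.73  0.68 -1.16  1.83  0.7   1.11  1.01]
```

View pics/w9.png

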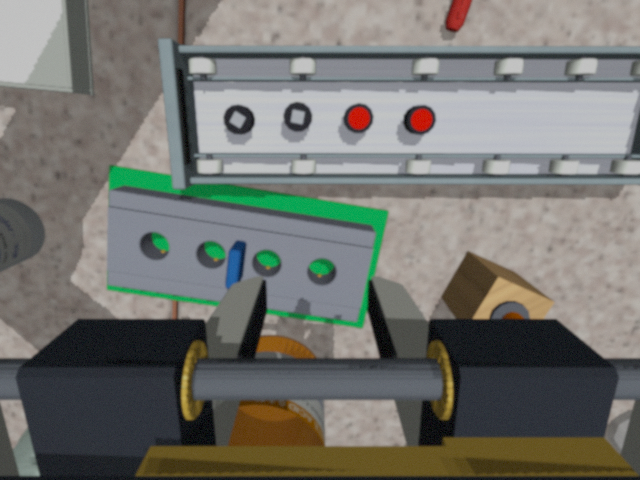

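View pics/t9.png

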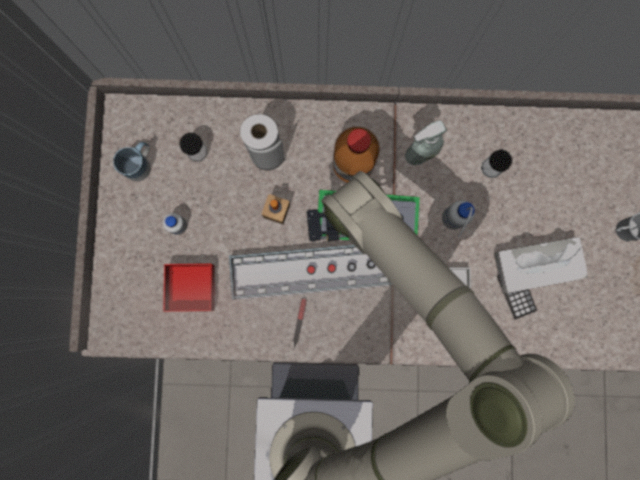

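The wrist view shows the mounts upright on the track floor: squares at (239,120) and (298,117), red discs at (358,118) and (421,119). The carrier is on the mat with green showing all round, and the stand and rod are at (500,300). The top view shows the bin at (190,287) unmoved and the tray hidden by the arm. I'll check that the carrier is centred and turn the hand back.

```bash
python3 -m inch '[[23,24,0,0.124,0.5],[25,25,0,0.1,0.5],[22,24,0,0.1,0.5],[0,0,0,0.124,0.5],[0,0,0,0.124,0.5],[0,0,0,0.124,0.5],[0,0,0,0.124,0.5],[0,0,0,0.124,0.5]]'; python3 -m inch '[[0,0,0,0.124,0.5],[0,0,0,0.124,0.5],[0,0,0,0.124,0.5],[0,0,0,0.124,0.5],[0,0,0,0.124,0.5],[0,0,0,0.124,0.5],[0,0,0,0.124,0.5],[0,0,0,0.124,0.5]]';  python3 -m inch '[[0,0,0,0.124,0.5],[0,0,0,0.124,0.5],[0,0,0,0.124,0.5],[0,0,0,0.124,0.5],[0,0,0,0.124,0.5],[0,0,0,0.124,0.5],[0,0,0,0.124,0.5],[0,0,0,0.124,0.5]]';  python3 -m inch '[[0,0,0,0.05,0.5],[0,0,0,0,0.5],[0,0,0,0,0.5]]'; python3 - <<'E'
from h import *
np.set_printoptions(precision=4,suppress=True)
go([.5084,.019,.08],.119)
print(readout.read_state()["joint_pos"].round(2))
c=dict(np.load("w9.npz")); C=cloud(c); Z=C[...,2]
m=(Z>.028)&(Z<.040)&(C[...,0]>.58)&(C[...,0]<.74)&(C[...,1]>-.29)&(C[...,1]<.02)
b=max(blobs(m,300),key=lambda b:b[1])[2]; b=cv2.morphologyEx(b.astype(np.uint8),cv2.MORPH_OPEN,np.ones((5,5)))>0
print("carrier top",cv2.minAreaRect(C[b][:,:2].astype(np.float32)*1000))
H=hsv(c); g=((H[...,0]>45)&(H[...,0]<85)&(H[...,1]>90)&(Z<.012)).astype(np.uint8)
W=C[g>0][:,:2].astype(np.float32)*1000; print("mat",cv2.minAreaRect(W))
bl=(H[...,0]>100)&(H[...,0]<125)&(H[...,1]>120)&(Z>.055)&(Z<.07); q=C[bl]; print("plate",q.mean(0))
E
```

```text
clock: 39.58
tcp_pos: [0.5294, 0.0076, 0.2061]
eef_rot: [0.0, 0.404, 0.915, 0.0]
wrist_force: [-0.2, 0.9, -0.7]
width: 0.499
gripper_force: 0.0
clock: 40.25
tcp_pos: [0.5294, 0.0076, 0.206]
eef_rot: [-0.0, 0.791, 0.612, 0.0]
wrist_force: [0.7, 0.5, 0.8]
width: 0.501
gripper_force: 0.0
clock: 40.92
tcp_pos: [0.5294, 0.0077, 0.206]
eef_rot: [-0.0, 0.987, 0.162, 0.0]
wrist_force: [0.5, 0.2, -1.0]
width: 0.501
gripper_force: 0.0
clock: 41.17
tcp_pos: [0.5291, 0.008, 0.2059]
eef_rot: [-0.0, 0.99, 0.142, 0.0]
wrist_force: [-0.5, -0.8, 0.4]
width: 0.497
gripper_force: 0.0
turn 0.166 shift x -19.2 y -13.4 z 125.9 | tcp [0.5291 0.008  0.2059] yaw 0.285 t 41.2 j7 -1.62
[ 0.18  0.37 -0.4   2.01  0.2   0.8  -1.62]
carrier top ((662.0300903320312, -137.6287841796875), (261.0005798339844, 100.4395980834961), 87.62735748291016)
mat ((664.243896484375, -137.7757568359375), (288.4229736328125, 139.39671325683594), 87.43880462646484)
plate [ 0.6583 -0.1362  0.063 ]
```

The carrier is centred within about 2 mm. Now the first reject.

```bash
python3 -m inch '[[0,0,0,0.083,0.57],[0,0,0,0.083,0.57],[-10,-7,10,0,0.57],[-9,-6,20,0,0.57],[0,0,20,0,0.57],[0,0,20,0,0.57],[0,0,0,0,0.57],[0,0,0,0,0.57]]'; python3 -c "
from h import *
go([.5084,.019,-.021],.119)"
```

```text
clock: 41.83
tcp_pos: [0.5078, 0.0187, 0.1355]
eef_rot: [-0.0, 0.998, 0.059, -0.001]
wrist_force: [-1.0, 0.6, 0.8]
width: 0.43
gripper_force: 0.0
turn -0.001 shift x 0.6 y -0.2 z 156.5 | tcp [0.5078 0.0187 0.1355] yaw 0.118 t 41.8 j7 -1.85
```

```bash
python3 -m inch '[[0.5,0,20,0,0.57],[0,0,30,0,0.57],[0,0,30,0,0.57],[0,0,30,0,0.57],[0,0,20,0,0.57],[0,0,12,0,0.57],[0,0,6,0,0.57],[0,0,0,0,0.57]]'; python3 -m inch '[[0,0,3,0,0.57],[0,0,2.5,0,0.57],[0,0,1.5,0,0.57],[0,0,0,0,0.57]]'; python3 -c "
from h import *
go([.5084,.019,-.021],.119)"
```

```text
clock: 42.5
tcp_pos: [0.5091, 0.019, -0.0123]
eef_rot: [0.0, 0.998, 0.059, -0.0]
wrist_force: [-0.9, 0.6, 0.1]
width: 0.427
gripper_force: 0.0
clock: 42.83
tcp_pos: [0.5089, 0.0188, -0.0186]
eef_rot: [-0.0, 0.998, 0.058, 0.0]
wrist_force: [-0.1, 0.2, 0.4]
width: 0.427
gripper_force: 0.0
turn -0.002 shift x -0.5 y -0.3 z 2.4 | tcp [ 0.5089  0.0188 -0.0186] yaw 0.117 t 42.8 j7 -2.00
```

```bash
python3 -m inch '[[0,0,2,0,1],[0,0,0,0,1],[0,0,0,0,1],[0,0,0,0,1],[0,0,0,0,1],[0,0,0,0,1]]'; python3 -m inch '[[0,0,-4,0,1],[0,0,-10,0,1],[0,0,-20,0,1],[0,0,-25,0,1],[0,0,-25,0,1],[0,0,-25,0,1],[0,0,-20,0,1],[0,0,0,0,1]]'; python3 - <<'E'
from h import *
np.set_printoptions(precision=4,suppress=True)
t=capture("top"); np.savez("t10.npz",**t); C=cloud(t); Z=C[...,2]; H=hsv(t); h,s,v=[H[...,i] for i in range(3)]
m=((h<8)|(h>172))&(s>120)&(C[...,1]>.2)&(Z<.1)&(C[...,0]<.65)
q=C[m]; q=q[np.abs(q[:,2])<.08]; print("bin",cv2.minAreaRect(q[:,:2].astype(np.float32)*1000), np.percentile(q,[1,99],axis=0))
w=(Z>.028)&(Z<.042)&(C[...,1]<-.22)&(C[...,0]<.58)&(C[...,1]>-.55)
for ce,a,mm in blobs(w,10): print("tray",ce,a,C[mm].mean(0))
E
```

```text
clock: 43.33
tcp_pos: [0.5086, 0.0189, -0.0209]
eef_rot: [0.0, 0.998, 0.058, 0.0]
wrist_force: [-0.2, 0.7, 2.6]
width: 0.279
gripper_force: 30.0
clock: 44.0
tcp_pos: [0.5102, 0.0189, 0.1122]
eef_rot: [0.0, 0.998, 0.058, 0.003]
wrist_force: [0.3, 0.0, -0.6]
width: 0.282
gripper_force: 30.0
bin ((450.30181884765625, 355.49432373046875), (131.71217346191406, 130.21624755859375), 1.7710527181625366) [[ 0.3868  0.2917 -0.0041]
 [ 0.5103  0.4198  0.0598]]
tray [499.0556 261.5   ] 18 [ 0.5435 -0.5013  0.0352]
tray [429.4 281.2] 105 [ 0.483  -0.3078  0.0348]
tray [467.6667 273.3846] 39 [ 0.5079 -0.4142  0.034 ]
tray [503.7273 282.7576] 33 [ 0.4848 -0.514   0.0356]
tray [470.2222 295.9167] 36 [ 0.4458 -0.4212  0.035 ]
tray [449.8333 313.1275] 102 [ 0.3969 -0.3651  0.0349]
```

Mount held. The bin centre is at (0.450, 0.355). Carry it there.

```bash
python3 -m inch '[[0.5,-20,0,0,1],[0.5,-35,0,0,1],[0.5,-40,0,0,1],[0.5,-40,0,0,1],[0.5,-40,0,0,1],[0.5,-40,0,0,1],[0.5,-40,0,0,1],[0.5,-40,0,0,1]]'; python3 -m inch '[[0,-30,0,0,1],[0,-12,0,0,1],[0,0,0,0,1],[0,0,0,0,1]]'; python3 -c "
from h import *
go([.475,.355,-.020],.1)
print(readout.read_state()['joint_pos'].round(2))"
```

```text
clock: 44.72
tcp_pos: [0.477, 0.3138, 0.1071]
eef_rot: [0.001, 0.998, 0.058, -0.001]
wrist_force: [0.9, -0.9, 0.5]
width: 0.285
gripper_force: 30.0
clock: 45.05
tcp_pos: [0.4726, 0.3533, 0.1071]
eef_rot: [0.001, 0.998, 0.059, -0.001]
wrist_force: [0.2, -1.0, -1.1]
width: 0.281
gripper_force: 30.0
turn 0.018 shift x 2.6 y -1.4 z 127.1 | tcp [0.4726 0.3533 0.1071] yaw 0.118 t 45.0 j7 -2.44
[-0.55  0.56 -0.28  1.97  0.24  0.65 -2.44]
```

```bash
python3 -m inch '[[2,-1,20,0,1],[0,0,30,0,1],[0,0,30,0,1],[0,0,20,0,1],[0,0,12,0,1],[0,0,7,0,1],[0,0,4,0,1],[0,0,0,0,1]]'; python3 -m inch '[[0,0,3,0,1],[0,0,0,0,0.5],[0,0,0,0,0.5],[0,0,0,0,0.5],[0,0,0,0,0.5],[0,0,0,0,0.5]]'; python3 -c "
from h import *
go([.475,.355,.11],.119)"
```

```text
clock: 45.72
tcp_pos: [0.4754, 0.3546, -0.0151]
eef_rot: [0.0, 0.998, 0.058, -0.0]
wrist_force: [-0.2, -0.4, -0.2]
width: 0.281
gripper_force: 30.0
clock: 46.22
tcp_pos: [0.4752, 0.3554, -0.0177]
eef_rot: [-0.0, 0.998, 0.058, 0.0]
wrist_force: [0.1, -0.5, -0.4]
width: 0.493
gripper_force: 0.0
turn -0.002 shift x -0.3 y 0.4 z -127.7 | tcp [ 0.4752  0.3554 -0.0177] yaw 0.117 t 46.2 j7 -2.51
```

```bash
python3 -m inch '[[0,0,-15,0,0.5],[0,0,-35,0,0.5],[0,0,-40,0,0.55],[0,0,-40,0,0.57],[-1,35,0,0,0.57],[-1,40,0,0,0.57],[-1,40,0,0,0.57],[-1,40,0,0,0.57]]'; python3 -m inch '[[-1,40,0,0,0.57],[-1,40,0,0,0.57],[-1,40,0,0,0.57],[0,40,0,0,0.57],[0,40,0,0,0.57],[0,25,0,0,0.57],[0,10,0,0,0.57],[0,0,0,0,0.57]]'; python3 -m inch '[[0,0,0,0,0.57],[0,0,0,0,0.57]]'; python3 -c "
from h import *
go([.514,-.038,-.021],.119)
c=capture('wrist'); np.savez('w11.npz',**c)
H=hsv(c); h,s,v=[H[...,i] for i in range(3)]
for ce,a,mm in blobs(((h<8)|(h>172))&(s>150)&(v>80),100): print('red',ce,a,P(c,*ce,.028))
"
```

```text
clock: 46.88
tcp_pos: [0.4891, 0.1994, 0.1125]
eef_rot: [-0.0, 0.998, 0.059, 0.0]
wrist_force: [-0.2, -0.1, -0.5]
width: 0.431
gripper_force: 0.0
clock: 47.55
tcp_pos: [0.5136, -0.0356, 0.112]
eef_rot: [0.0, 0.998, 0.056, -0.0]
wrist_force: [-0.2, 0.8, 0.1]
width: 0.429
gripper_force: 0.0
clock: 47.72
tcp_pos: [0.5136, -0.0309, 0.1121]
eef_rot: [-0.0, 0.998, 0.06, 0.0]
wrist_force: [-0.4, 1.1, 0.3]
width: 0.432
gripper_force: 0.0
turn 0.000 shift x -0.4 y 7.1 z 133.1 | tcp [ 0.5136 -0.0309  0.1121] yaw 0.119 t 47.7 j7 -1.79
red [323.5559633  229.43669725] 545 [ 0.51393211 -0.03775465  0.028     ]
```

```bash
python3 -m inch '[[0,7,0,0,0.57],[0,0,20,0,0.57],[0,0,30,0,0.57],[0,0,30,0,0.57],[0,0,25,0,0.57],[0,0,12,0,0.57],[0,0,7,0,0.57],[0,0,4,0,0.57]]'; python3 -m inch '[[0,0,3,0,0.57],[0,0,0,0,0.57]]'; python3 -c "
from h import *
go([.514,-.038,-.021],.119)"
```

```text
clock: 48.43
tcp_pos: [0.5141, -0.0391, -0.0169]
eef_rot: [-0.0, 0.998, 0.059, -0.001]
wrist_force: [0.4, 0.8, 0.7]
width: 0.429
gripper_force: 0.0
clock: 48.6
tcp_pos: [0.5147, -0.0396, -0.0188]
eef_rot: [-0.0, 0.998, 0.059, 0.0]
wrist_force: [-0.2, -0.8, 0.2]
width: 0.43
gripper_force: 0.0
turn -0.002 shift x -0.5 y -1.6 z 2.2 | tcp [ 0.5147 -0.0396 -0.0188] yaw 0.117 t 48.6 j7 -1.90
```

```bash
python3 -m inch '[[0,-1.5,2,0,1],[0,0,0,0,1],[0,0,0,0,1],[0,0,0,0,1],[0,0,0,0,1],[0,0,0,0,1]]'; python3 -m inch '[[0,0,-4,0,1],[0,0,-10,0,1],[0,0,-20,0,1],[0,0,-25,0,1],[0,0,-25,0,1],[0,0,-25,0,1],[0,0,-20,0,1],[0,0,0,0,1]]';  python3 -m inch '[[-3,-25,0,0,1],[-4,-40,0,0,1],[-4,-40,0,0,1],[-4,-40,0,0,1],[-4,-40,0,0,1],[-4,-40,0,0,1],[-4,-40,0,0,1],[-4,-40,0,0,1]]'; python3 -m inch '[[-4,-40,0,0,1],[-4,-30,0,0,1],[-2,-15,0,0,1],[0,-5,0,0,1],[0,0,0,0,1],[0,0,0,0,1]]'; python3 - <<'E'
from h import *
np.set_printoptions(precision=4,suppress=True)
t=capture("wrist"); np.savez("w12.npz",**t); C=cloud(t); Z=C[...,2]; H=hsv(t); h,s,v=[H[...,i] for i in range(3)]
m=((h<8)|(h>172))&(s>120)&(C[...,1]>.2)&(Z<.1)&(C[...,0]<.65)
q=C[m]; q=q[(q[:,2]>.05)&(q[:,2]<.06)]; print("bin rim",cv2.minAreaRect(q[:,:2].astype(np.float32)*1000), len(q))
cv2.imwrite("pics/w12.png",t["img"])
go([.425,.355,-.018],.119)
E
```

```text
clock: 49.1
tcp_pos: [0.5146, -0.0383, -0.0205]
eef_rot: [-0.0, 0.998, 0.058, 0.0]
wrist_force: [0.3, 0.9, 6.6]
width: 0.281
gripper_force: 30.0
clock: 49.77
tcp_pos: [0.5159, -0.0386, 0.1122]
eef_rot: [0.0, 0.998, 0.058, 0.003]
wrist_force: [-0.3, -1.7, -0.2]
width: 0.279
gripper_force: 30.0
clock: 50.43
tcp_pos: [0.4468, 0.2624, 0.1079]
eef_rot: [0.0, 0.998, 0.058, -0.0]
wrist_force: [-0.2, -1.0, 0.0]
width: 0.284
gripper_force: 30.0
clock: 50.93
tcp_pos: [0.4277, 0.3476, 0.1077]
eef_rot: [0.001, 0.998, 0.058, -0.0]
wrist_force: [-0.2, -1.0, -0.5]
width: 0.281
gripper_force: 30.0
bin rim ((448.8642578125, 353.82904052734375), (129.2386932373047, 129.6541748046875), 2.445432662963867) 4307
turn -0.004 shift x -2.0 y -8.2 z 125.7 | tcp [0.4279 0.3471 0.1077] yaw 0.115 t 51.0 j7 -2.50
```

View pics/w12.png

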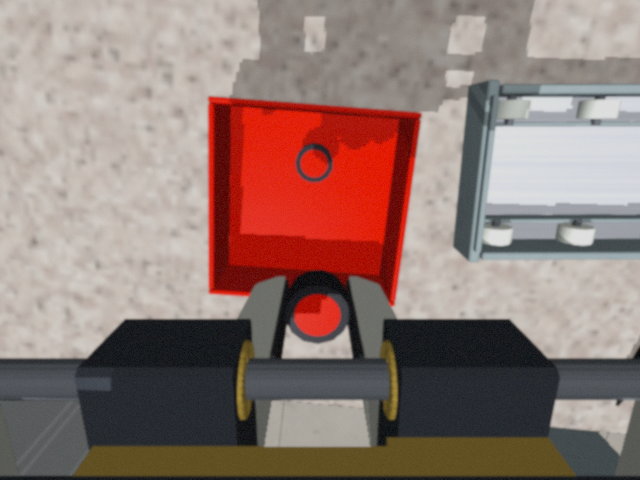

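The first reject is in the bin at (315,162) and the second is in the fingers at (318,312). Lower it in.

```bash
python3 -m inch '[[0,-7,20,0,1],[0,0,30,0,1],[0,0,30,0,1],[0,0,20,0,1],[0,0,12,0,1],[0,0,7,0,1],[0,0,3,0,1],[0,0,0,0,1]]'; python3 -m inch '[[0,0,2,0,1],[0,0,0,0,0.5],[0,0,0,0,0.5],[0,0,0,0,0.5],[0,0,0,0,0.5],[0,0,0,0,0.5]]';  python3 -m inch '[[0,0,-15,0,0.5],[0,0,-35,0,0.5],[0,0,-40,0,0.55],[0,0,-40,0,0.57],[0,0,0,0,0.57]]'; python3 -c "
from h import *
go([.5195,-.0939,.112],.119)"
```

```text
clock: 51.65
tcp_pos: [0.427, 0.3551, -0.0142]
eef_rot: [0.0, 0.998, 0.058, -0.0]
wrist_force: [0.0, -0.3, 0.2]
width: 0.28
gripper_force: 30.0
clock: 52.15
tcp_pos: [0.4268, 0.3563, -0.0157]
eef_rot: [-0.0, 0.998, 0.058, 0.0]
wrist_force: [-0.1, -0.7, -0.5]
width: 0.494
gripper_force: 0.0
clock: 52.57
tcp_pos: [0.4291, 0.3586, 0.1206]
eef_rot: [-0.003, 0.998, 0.058, 0.004]
wrist_force: [1.3, 2.0, -1.1]
width: 0.433
gripper_force: 0.0
turn -0.002 shift x 36.1 y 460.0 z 8.6 | tcp [0.4291 0.3586 0.1206] yaw 0.117 t 52.6 j7 -2.48
```

```bash
python3 -m inch '[[3,25,0,0,0.57],[3,40,0,0,0.57],[3,40,0,0,0.57],[3,40,0,0,0.57],[3,40,0,0,0.57],[3,40,0,0,0.57],[3,40,0,0,0.57],[3,40,0,0,0.57]]'; python3 -m inch '[[3,40,0,0,0.57],[3,40,0,0,0.57],[3,40,0,0,0.57],[3,25,0,0,0.57],[0,10,0,0,0.57],[0,0,0,0,0.57],[0,0,0,0,0.57]]'; python3 - <<'E'
from h import *
np.set_printoptions(precision=4,suppress=True)
c=capture("wrist"); np.savez("w13.npz",**c); C=cloud(c); Z=C[...,2]
for ce,a,mm in blobs((Z>.024)&(Z<.032)&(C[...,0]>.49)&(C[...,0]<.55)&(C[...,1]<0)&(C[...,1]>-.2),200): print("z28",ce,a,np.median(C[mm],0))
go([.5195,-.0939,-.021],.119)
E
```

```text
clock: 53.23
tcp_pos: [0.4861, 0.0541, 0.1141]
eef_rot: [0.0, 0.998, 0.059, 0.0]
wrist_force: [1.1, -0.1, 0.0]
width: 0.429
gripper_force: 0.0
clock: 53.82
tcp_pos: [0.5157, -0.0958, 0.1139]
eef_rot: [-0.0, 0.998, 0.058, -0.0]
wrist_force: [0.4, 0.8, -0.3]
width: 0.43
gripper_force: 0.0
z28 [445.7326 236.0623] 273 [ 0.5214 -0.1941  0.0282]
z28 [385.9022 219.1251] 1023 [ 0.5288 -0.1476  0.0281]
z28 [311.6944 222.6012] 1008 [ 0.5197 -0.0934  0.028 ]
turn -0.001 shift x 3.8 y -0.5 z 135.0 | tcp [ 0.5157 -0.0948  0.114 ] yaw 0.118 t 53.9 j7 -1.65
```

```bash
python3 -m inch '[[4,-1.5,0,0,0.57],[0,0,20,0,0.57],[0,0,30,0,0.57],[0,0,30,0,0.57],[0,0,25,0,0.57],[0,0,14,0,0.57],[0,0,7,0,0.57],[0,0,4,0,0.57]]'; python3 -m inch '[[0,0,3,0,0.57],[0,0,0,0,0.57]]'; python3 -m inch '[[0,0,1.5,0,1],[0,0,0,0,1],[0,0,0,0,1],[0,0,0,0,1],[0,0,0,0,1],[0,0,0,0,1]]';  python3 -m inch '[[0,0,-4,0,1],[0,0,-10,0,1],[0,0,-20,0,1],[0,0,-25,0,1],[0,0,-25,0,1],[0,0,-25,0,1],[0,0,-20,0,1],[0,0,0,0,1]]'; python3 - <<'E'
from h import *
np.set_printoptions(precision=4,suppress=True)
c=dict(np.load("w13.npz")); C=cloud(c); Z=C[...,2]
m=(Z>.030)&(Z<.040)&(C[...,0]<.56)&(C[...,1]<-.25)&(C[...,1]>-.6); q=C[m]; print("tray wr",len(q),cv2.minAreaRect(q[:,:2].astype(np.float32)*1000) if len(q)>50 else '')
t=dict(np.load("top0.npz")); C=cloud(t); Z=C[...,2]
m=(Z>.025)&(Z<.045)&(C[...,0]<.55)&(C[...,1]<-.25)&(C[...,1]>-.43); print("tray0",cv2.minAreaRect(C[m][:,:2].astype(np.float32)*1000))
t=capture("top"); np.savez("t14.npz",**t); C=cloud(t); Z=C[...,2]
m=(Z>.025)&(Z<.045)&(C[...,0]<.55)&(C[...,1]<-.25)&(C[...,1]>-.46)
m=m&cv2.dilate(max(blobs(cv2.dilate(m.astype(np.uint8),np.ones((3,3))),30),key=lambda b:b[1])[2].astype(np.uint8),np.ones((3,3))).astype(bool)
print("tray",cv2.minAreaRect(C[m][:,:2].astype(np.float32)*1000),m.sum())
go([.46,-.33,.112],.119)
E
```

```text
clock: 54.53
tcp_pos: [0.5197, -0.0927, -0.0169]
eef_rot: [-0.0, 0.998, 0.06, -0.001]
wrist_force: [-0.2, 0.3, -0.1]
width: 0.43
gripper_force: 0.0
clock: 54.7
tcp_pos: [0.5202, -0.094, -0.0188]
eef_rot: [-0.0, 0.998, 0.059, 0.0]
wrist_force: [0.4, -0.0, 0.5]
width: 0.432
gripper_force: 0.0
clock: 55.2
tcp_pos: [0.5202, -0.0947, -0.0199]
eef_rot: [0.0, 0.998, 0.058, 0.001]
wrist_force: [-0.5, 0.8, 6.7]
width: 0.282
gripper_force: 30.0
clock: 55.87
tcp_pos: [0.5216, -0.095, 0.1128]
eef_rot: [0.001, 0.998, 0.058, 0.003]
wrist_force: [0.5, -0.2, -0.4]
width: 0.281
gripper_force: 30.0
tray wr 1275 ((457.3711853027344, -327.47869873046875), (144.94837951660156, 63.491886138916016), 16.968120574951172)
tray0 ((457.873779296875, -357.98931884765625), (127.3873291015625, 131.71095275878906), 1.7008136510849)
tray ((457.74932861328125, -358.2286682128906), (127.26231384277344, 132.68182373046875), 1.671212911605835) 329
turn -0.003 shift x -88.4 y 226.1 z -1.0 | tcp [ 0.5209 -0.095   0.111 ] yaw 0.116 t 55.9 j7 -1.67
```

```bash
python3 -m inch '[[-6,20,0,0,1],[-9,35,0,0,1],[-9,35,0,0,1],[-9,35,0,0,1],[-9,35,0,0,1],[-9,35,0,0,1],[-9,35,0,0,1],[-5,20,0,0,1]]'; python3 -m inch '[[-3,7,0,0,1],[0,0,0,0,1],[0,0,0,0,1]]'; python3 - <<'E'
from h import *
np.set_printoptions(precision=4,suppress=True)
for f in ("top0.npz","scene0.npz","w7.npz"):
    C=cloud(dict(np.load(f))).reshape(-1,3)
    m=(C[:,0]>.54)&(C[:,0]<.78)&(C[:,1]>-.47)&(C[:,1]<-.28)&(C[:,2]>.06)&(C[:,2]<.3); q=C[m]; print(f,len(q),np.percentile(q,[1,99],axis=0).ravel())
c=capture("wrist"); np.savez("w15.npz",**c); C=cloud(c); Z=C[...,2]
m=(Z>.030)&(Z<.039)&(C[...,0]<.56)&(C[...,1]<-.27)&(C[...,1]>-.46); q=C[m]; print("tray wr",len(q),cv2.minAreaRect(q[:,:2].astype(np.float32)*1000))
go([.468,-.358,-.018],.119)
E
```

```text
clock: 56.58
tcp_pos: [0.4821, -0.3548, 0.1074]
eef_rot: [0.0, 0.998, 0.056, -0.001]
wrist_force: [1.3, -0.8, -0.8]
width: 0.28
gripper_force: 30.0
clock: 56.83
tcp_pos: [0.4819, -0.3565, 0.1078]
eef_rot: [-0.001, 0.998, 0.058, -0.0]
wrist_force: [0.1, 1.1, -1.1]
width: 0.283
gripper_force: 30.0
top0.npz 635 [ 0.6006 -0.4076  0.0619  0.6975 -0.3462  0.2202]
scene0.npz 755 [ 0.6047 -0.3936  0.0611  0.6974 -0.343   0.2179]
w7.npz 3272 [ 0.6351 -0.3772  0.0606  0.6942 -0.3472  0.1016]
tray wr 3276 ((459.83837890625, -360.09942626953125), (130.62539672851562, 130.24295043945312), 1.6807390451431274)
turn -0.000 shift x -14.6 y 0.6 z 126.1 | tcp [ 0.4824 -0.3557  0.1081] yaw 0.119 t 56.9 j7 -1.20
```

The tray is centred at (0.459, −0.359). I'll place this mount at x = 0.47, clear of the wash bottle's spout (x = 0.60).

```bash
python3 -m inch '[[-13,1,0,0,1],[0,0,20,0,1],[0,0,30,0,1],[0,0,30,0,1],[0,0,20,0,1],[0,0,12,0,1],[0,0,7,0,1],[0,0,4,0,1]]'; python3 -m inch '[[0,0,2,0,1],[0,0,0,0,0.5],[0,0,0,0,0.5],[0,0,0,0,0.5],[0,0,0,0,0.5],[0,0,0,0,0.5]]';  python3 -m inch '[[0,0,-15,0,0.5],[0,0,-35,0,0.5],[0,0,-40,0,0.55],[0,0,-40,0,0.57],[0,0,0,0,0.57]]'; python3 -c "
from h import *
go([.5288,-.1478,.112],.119)"
```

```text
clock: 57.55
tcp_pos: [0.4693, -0.3594, -0.0149]
eef_rot: [-0.0, 0.998, 0.059, -0.0]
wrist_force: [0.1, 0.5, 0.6]
width: 0.279
gripper_force: 30.0
clock: 58.05
tcp_pos: [0.4696, -0.3606, -0.016]
eef_rot: [0.0, 0.998, 0.058, 0.0]
wrist_force: [-1.1, -0.2, -0.5]
width: 0.499
gripper_force: 0.0
clock: 58.47
tcp_pos: [0.4727, -0.3622, 0.1206]
eef_rot: [0.003, 0.998, 0.058, 0.004]
wrist_force: [1.3, 0.2, 0.2]
width: 0.434
gripper_force: 0.0
turn -0.003 shift x 81.2 y -206.2 z 8.6 | tcp [ 0.4727 -0.3622  0.1206] yaw 0.116 t 58.5 j7 -1.19
```

```bash
python3 -m inch '[[13,-30,0,0,0.57],[16,-40,0,0,0.57],[16,-40,0,0,0.57],[16,-40,0,0,0.57],[13,-35,0,0,0.57],[7,-20,0,0,0.57],[0,0,0,0,0.57],[0,0,0,0,0.57]]'; python3 - <<'E'
from h import *
np.set_printoptions(precision=4,suppress=True)
c=capture("wrist"); C=cloud(c); Z=C[...,2]
for ce,a,mm in blobs((Z>.024)&(Z<.032)&(C[...,0]>.49)&(C[...,0]<.55)&(C[...,1]<0)&(C[...,1]>-.18),200): print("z28",ce,a,np.median(C[mm],0))
k=C@np.array([-np.sin(.119),np.cos(.119),0]); w=k[(Z>.045)&(Z<.065)&(C[...,0]>.48)&(C[...,0]<.58)&(C[...,1]<-.15)&(C[...,1]>-.24)]; print(len(w),np.percentile(w,[2,50,98]))
go([.5288,-.1478,-.021],.119)
E
```

```text
clock: 59.13
tcp_pos: [0.5253, -0.1499, 0.1136]
eef_rot: [0.0, 0.998, 0.06, 0.0]
wrist_force: [-1.0, -1.6, -0.2]
width: 0.43
gripper_force: 0.0
z28 [311.8871 223.4356] 1010 [ 0.5288 -0.1478  0.028 ]
2592 [-0.2661 -0.2587 -0.2521]
turn -0.001 shift x 4.4 y -3.2 z 134.5 | tcp [ 0.5248 -0.1515  0.1135] yaw 0.118 t 59.2 j7 -1.57
```

```bash
python3 -m inch '[[4,-5,0,0,0.58],[0,0,20,0,0.58],[0,0,30,0,0.58],[0,0,30,0,0.58],[0,0,25,0,0.58],[0,0,14,0,0.58],[0,0,7,0,0.58],[0,0,4,0,0.58]]'; python3 -m inch '[[0,0,3,0,0.58],[0,0,0,0,0.58]]'; python3 -m inch '[[0,0,1,0,1],[0,0,0,0,1],[0,0,0,0,1],[0,0,0,0,1],[0,0,0,0,1],[0,0,0,0,1]]';  python3 -m inch '[[0,0,-4,0,1],[0,0,-10,0,1],[0,0,-20,0,1],[0,0,-25,0,1],[0,0,-25,0,1],[0,0,-25,0,1],[0,0,-20,0,1],[0,0,0,0,1]]'; python3 - <<'E'
from h import *
np.set_printoptions(precision=4,suppress=True)
t=capture("top"); C=cloud(t); Z=C[...,2]
m=(Z>.025)&(Z<.045)&(C[...,0]<.55)&(C[...,1]<-.25)&(C[...,1]>-.46)
m=m&cv2.dilate(max(blobs(cv2.dilate(m.astype(np.uint8),np.ones((3,3))),30),key=lambda b:b[1])[2].astype(np.uint8),np.ones((3,3))).astype(bool)
print("tray",cv2.minAreaRect(C[m][:,:2].astype(np.float32)*1000),m.sum())
go([.425,-.359,.108],.119)
E
```

```text
clock: 59.85
tcp_pos: [0.5277, -0.1467, -0.0176]
eef_rot: [-0.0, 0.998, 0.058, -0.001]
wrist_force: [-0.5, 0.1, 0.3]
width: 0.417
gripper_force: 0.0
clock: 60.02
tcp_pos: [0.5285, -0.1463, -0.0193]
eef_rot: [0.0, 0.998, 0.058, 0.0]
wrist_force: [0.2, -0.1, 0.1]
width: 0.418
gripper_force: 0.0
clock: 60.52
tcp_pos: [0.5287, -0.1461, -0.0198]
eef_rot: [0.0, 0.998, 0.058, 0.001]
wrist_force: [-0.9, 0.1, 6.2]
width: 0.284
gripper_force: 30.0
clock: 61.18
tcp_pos: [0.5301, -0.1462, 0.1129]
eef_rot: [0.001, 0.998, 0.058, 0.003]
wrist_force: [1.2, 0.3, -0.3]
width: 0.281
gripper_force: 30.0
tray ((457.9114074707031, -360.8199768066406), (127.57550811767578, 128.91262817382812), 1.8998442888259888) 201
turn -0.003 shift x -128.9 y 198.9 z 3.0 | tcp [ 0.5294 -0.1463  0.111 ] yaw 0.116 t 61.2 j7 -1.59
```

```bash
python3 -m inch '[[-12,18,0,0,1],[-22,33,0,0,1],[-22,34,0,0,1],[-22,34,0,0,1],[-22,34,0,0,1],[-16,26,0,0,1],[-9,14,0,0,1],[-4,6,0,0,1]]'; python3 -m inch '[[0,0,0,0,1],[0,0,0,0,1]]'; python3 -c "
from h import *
go([.425,-.359,-.018],.119)
print(readout.read_state()['gripper_force'])"
```

```text
clock: 61.9
tcp_pos: [0.4207, -0.3612, 0.1075]
eef_rot: [-0.0, 0.998, 0.056, -0.001]
wrist_force: [0.3, -0.2, -0.6]
width: 0.278
gripper_force: 30.0
clock: 62.07
tcp_pos: [0.4236, -0.3574, 0.1081]
eef_rot: [-0.001, 0.998, 0.059, -0.0]
wrist_force: [0.7, 0.2, -0.1]
width: 0.282
gripper_force: 30.0
turn -0.002 shift x 1.2 y 1.7 z 126.1 | tcp [ 0.4236 -0.3574  0.1081] yaw 0.117 t 62.1 j7 -1.17
30.00013905839296
```

```bash
python3 -m inch '[[1,1,20,0,1],[0,0,30,0,1],[0,0,30,0,1],[0,0,20,0,1],[0,0,12,0,1],[0,0,7,0,1],[0,0,4,0,1],[0,0,0,0,1]]'; python3 -m inch '[[0,0,2,0,1],[0,0,0,0,0.5],[0,0,0,0,0.5],[0,0,0,0,0.5],[0,0,0,0,0.5],[0,0,0,0,0.5]]';  python3 -m inch '[[0,0,-15,0,0.5],[0,0,-35,0,0.5],[0,0,-40,0,0.5],[0,0,-40,0,0.5],[0,0,-40,0,0.5],[0,0,-30,0,0.5],[0,0,0,0,0.5],[0,0,0,0,0.5]]'; python3 - <<'E'
from h import *
np.set_printoptions(precision=4,suppress=True)
c=capture("wrist"); t=capture("top"); s=capture("scene")
np.savez("tE.npz",**t); np.savez("wE.npz",**c)
im=np.vstack([np.hstack([cv2.resize(c["img"],(400,300)),cv2.resize(s["img"][120:400,60:480],(400,300))]),cv2.resize(t["img"][110:360,90:590],(800,300))]); cv2.imwrite("pics/end.png",im)
C=cloud(t); H=hsv(t); h,sa,v=[H[...,i] for i in range(3)]
for n,m in (("orange",(h>5)&(h<20)&(sa>160)&(v>120)),("blue",(h>100)&(h<125)&(sa>120))):
    for ce,a,mm in blobs(m,10): print(n,ce,a,np.median(C[mm],0))
E
```

```text
clock: 62.73
tcp_pos: [0.4252, -0.3581, -0.0149]
eef_rot: [-0.0, 0.998, 0.059, -0.0]
wrist_force: [0.4, 0.6, -0.3]
width: 0.282
gripper_force: 30.0
clock: 63.23
tcp_pos: [0.4245, -0.3597, -0.0162]
eef_rot: [0.0, 0.998, 0.058, 0.0]
wrist_force: [-1.1, -0.5, 0.1]
width: 0.495
gripper_force: 0.0
clock: 63.9
tcp_pos: [0.425, -0.3602, 0.1854]
eef_rot: [0.001, 0.998, 0.058, 0.001]
wrist_force: [-1.4, -0.0, -0.5]
width: 0.501
gripper_force: 0.0
orange [355.4881 159.0868] 461 [ 0.7823 -0.0861  0.1887]
orange [273.6316 202.8684] 38 [0.6711 0.1223 0.1393]
blue [463.8529 209.3971] 136 [ 0.6657 -0.3726  0.1529]
blue [368.8261 214.8696] 46 [ 0.6579 -0.1339  0.0643]
blue [170.5063 220.9367] 79 [0.6213 0.4016 0.0917]
```

View pics/end.png

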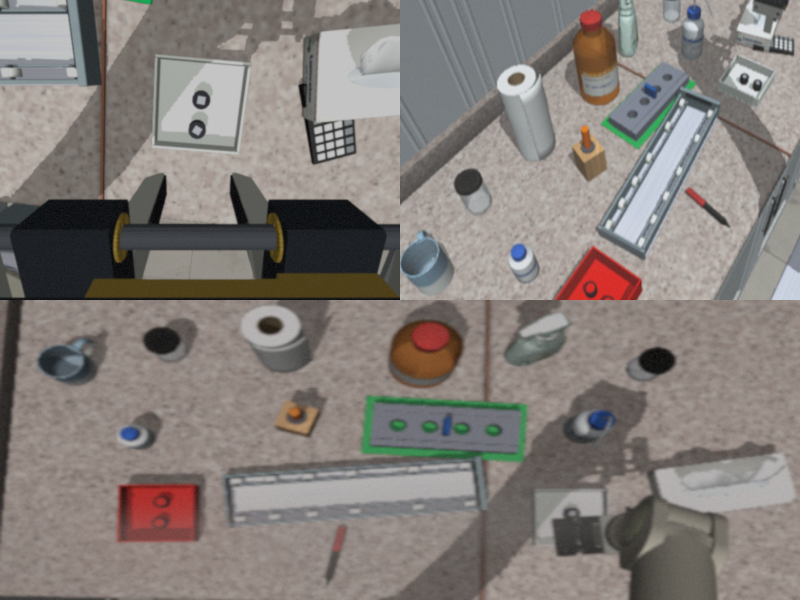

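Everything is in place: both good mounts in the tray ((202,100) and (197,130)), both rejects in the bin ((160,500) and (160,520)), the carrier centred on the mat, the rod in its stand, and the bottles where they started. Handing in.

```bash
python3 -c "
from workcell import workorder
print(workorder.job_done())"
```

```text
the job is handed in; nothing more can be done
None
```

The job is done and handed in at about 64 s, with no score returned: all four mounts were ejected at the stop, the rod is back in its stand, the carrier is on the mat, the two rejects are in the red bin and the two good mounts in the white tray; the reported TCP was 30 mm beyond the real fingertips, so my first carrier grip closed on nothing and I corrected for that offset.

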